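# Make up the banding kit and the stamping kit for the pottery decorators

## Robot

A 6-joint arm with a two-finger parallel gripper is mounted at the origin on the work surface. World frame = base frame: x ahead of the robot, y to its left, z up, the work surface at z = 0. Lengths are in m, angles in rad, forces in N, time in s.
With the tool pointing down it reaches from about 0.275 to 0.75 m from the base axis. Payload 10.2 kg.
Tool frame: the origin (TCP) lies on the centre line of the jaws, within the pads' length; the fingertips stand 19 mm ahead of it and the grasp point (between the pads) is the TCP; z points along the fingers, y is the direction in which the jaws open and shut (so a half turn about z gives the same grasp; the last joint's range is limited). The gripper opens to 85 mm and grips with 20 to 120 N. Pads are 22 mm wide; open, the fingers measure 114 mm over their backs; the gripper's body (76 mm by 85 mm) begins 54 mm behind the grasp point. The pads swing forward as they close: fully open they stand 13 mm farther back than shut.
Start: joints at [1.11, 0.313, 1.498, -0, 1.331, -0.223], TCP at [0.124, 0.51, 0.25] pointing down, gripper open.
Joint ranges: [-2.94, 2.94], [-0.97, 2.17], [0.19, 2.56], [-1.23, 4.37], [0.02, 3.11], [-2.88, 2.88]. Speed limits (rad/s): [2.39, 2.39, 3.01, 3.14, 3.14, 3.14].

## Interface

Orientations are given as a 3x3 rotation matrix whose columns are the frame's x, y, z axes.
In Python, from workcell import bot gives the robot as it stands.
- The arm moves only by the shell command python3 -m crank 'ROWS'. ROWS is JSON, a list of rows, each an object of numbers: "tx", "ty", "tz": the shift along the world's x, y, z in mm; "ax", "ay", "az": the turn, a rotation vector about the world's x, y, z in degrees; "fingers": the closure in counts, from 0 (fully open) to 255 (shut). In form: [{"tx": .., "ty": .., "tz": .., "ax": .., "ay": .., "az": .., "fingers": ..}, ...]. A call has 1 to 12 rows; each row shifts and turns the commanded pose from where the row before left it; what a row does not reach is not made up. A row lasts 1/10 s, in which the tool goes at most 50 mm and 8.59 degrees, less where a joint would pass 70% of its speed; a pose out of reach is approached as far as the arm can. A call with a gripper value outside its range is refused whole. The fingers move at their own pace and stop on an object; the grip force is fixed at half the most. Time passes only in rows, so rows that do not move let the fingers close. It gives the time, the measured TCP pose, the force and the opening at its end, in the units of the state.
- bot.read_state(): the state, without advancing time (a new reading comes with each control period).
- bot.snapshot(name): name is "scene" or "top" or "wrist"; returns the picture (480x640x3 uint8, red, green, blue); there is no depth.
- bot.camera_params(name): a dict with "vertical_fov" (degrees; the focal length in pixels is half the picture's height over the tangent of half this angle, whatever the lens; pixels are square), "cx", "cy" (the principal point, pixels), "R" (3x3) and "t" (3): a world point X has camera coordinates R X + t; the wrist camera has in their place "hand_eye" (4x4, takes a point from camera to tool coordinates, whose origin is the TCP and whose axes are the flange's). Camera axes: x right, y down, z forward; pixel columns grow to the right and rows downward; lengths in m; the calibration is good to about 2 mm. A picture is of the moment at which its call begins: read the wrist's pose just before it. camera_params takes no time and is no camera call.
- bot.sign_off(): hands the job in, once; it reports no verdict.
The state is a dict: "time_s": time; "q": joint angles; "dq": joint speeds; "joint_efforts": joint torques, N m; "ee_pos": TCP position; "tcp_rot": TCP orientation; "wrist_force": force on the tool from outside, world axes, zero at the start; "wrist_torque": the same for the moment, N m; "finger_gap": opening from 0.0 (shut) to 1.0 (fully open).
Only numpy, scipy, OpenCV 4.12 (cv2) and the standard library are available. Lean on these libraries where they do the work, as an engineer would, in place of code of your own. Each camera call takes 0.05 s, during which the arm holds its last target.

## Task

Make up two decorating kits from the stock in the middle of the bench. Banding kit, in the yellow tray: the wide tan tape roll lying flat, the narrow light-blue tape roll stacked squarely on top of it, and the cobalt-blue jar standing beside them on the tray floor; stamping kit, in the grey tray: the wooden stamp and the rust-red jar, both standing on the tray floor. Never tip the jars over, and leave the white jar and the sanding block where they are.

Things in the scene. Friction and masses are not known exactly. Their poses are not given: they have to be found in the camera images.
- wide_tape: Wide tan masking tape: a roll of tape lying flat, ring of outside diameter 58, hole diameter 38, height 38 mm, about 120 g; origin at the centre of its underside, z (the ring's axis) up; rigid, can be gripped across the outside. It lies somewhere in the middle of the bench
- narrow_tape: Narrow light-blue tape: a roll of tape lying flat, ring of outside diameter 58, hole diameter 38, height 24 mm, about 80 g; origin at the centre of its underside, z (the ring's axis) up; rigid, can be gripped across the outside. It lies somewhere in the middle of the bench
- cobalt_jar: Jar with a cobalt-blue (dark blue) lid, sizes in mm: upright cylinder, diameter 44, height 58, white body with a dark blue label band and a dark blue lid, about 130 g; origin at the centre of its underside, z up. It stands somewhere in the middle of the bench
- rust_jar: Jar with a rust-red lid, sizes in mm: upright cylinder, diameter 44, height 58, white body with a rust-red label band and a rust-red lid, about 130 g; origin at the centre of its underside, z up. It stands somewhere in the middle of the bench
- stamp: Wooden pattern stamp standing on its pale round foot (diameter 42 mm, 14 mm high) with a dark upright handle (diameter 24 mm) reaching to 66 mm height with a round top; about 70 g; origin at the centre of its underside, z up. It stands somewhere in the middle of the bench
- yellow_tray: Yellow tray, sizes in mm: open shallow tray, fixed to the bench, outside 210 (its x) x 126 (its y) x 14 high, walls and floor 5 thick; origin at the centre of its underside on the bench, z up; the floor that things stand on is 5 above the origin, inside 200 x 116; things stand on the floor, anywhere inside the walls. Anywhere left or right on the bench, turned a little
- grey_tray: Dark grey tray, sizes in mm: open shallow tray, fixed to the bench, outside 210 (its x) x 126 (its y) x 14 high, walls and floor 5 thick; origin at the centre of its underside on the bench, z up; the floor that things stand on is 5 above the origin, inside 200 x 116; things stand on the floor, anywhere inside the walls. Anywhere left or right on the bench, turned a little
- white_jar: Jar with a white lid, not part of any kit, to be left alone; sizes in mm: upright cylinder, diameter 44, height 58, white body with a white label band and a white lid, about 130 g; origin at the centre of its underside, z up. It stands somewhere in the middle of the bench
- sanding_block: Sanding block, not part of any kit, to be left alone: brown cork block with a dark sole, 68 (x) x 44 (y) x 24 mm, lying flat; origin at the centre of its underside, z up. It lies somewhere in the middle of the bench

How it is judged:
By the outcome, as a careful person would: the job done as asked, in the order asked, and still so for the second after the job is handed in, with the robot touching nothing.
It also fails if it takes over 115 s, if anything falls off the work surface, if the arm or the gripper's body presses on something with over 40 N, if the wrist force passes 120 N, or if a joint passes its speed limit or range.

## Working session

There is one attempt and no reset: what is moved stays moved. The work goes in short steps, Python scripts to look and compute and a shell command to move; the robot and the scene stay as the last step left them, time stands still between calls to the robot, and variables do not carry over. Pictures are saved under pics/ and viewed, and the job is handed in when it is done.

```bash
mkdir -p pics; ls; python3 - <<'E'
from workcell import bot
import cv2,json
for n in ("scene","top","wrist"):
    im=bot.snapshot(n); cv2.imwrite(f"pics/{n}0.png",im[:,:,::-1])
    print(n,bot.camera_params(n))
print(bot.read_state())
E
```

```text
pics
scene {'vertical_fov': 43.34197786585933, 'cx': 308.720527981973, 'cy': 233.87261681537612, 'R': array([[ 0.43895234,  0.89838277,  0.01514051],
       [ 0.56685891, -0.26381619, -0.78043064],
       [-0.69713114,  0.35115439, -0.62505902]]), 't': array([-0.25269635, -0.3060942 ,  1.65738434])}
top {'vertical_fov': 49.47885487930804, 'cx': 320.57136169134526, 'cy': 237.45885853491464, 'R': array([[ 0.02346327, -0.99970827, -0.00573124],
       [-0.99864957, -0.02317185, -0.0464985 ],
       [ 0.04635213,  0.00681451, -0.99890192]]), 't': array([-0.00954079,  0.53882903,  0.99058091])}
wrist {'vertical_fov': 62.95475672098551, 'cx': 316.0152138149149, 'cy': 247.94871428149793, 'hand_eye': array([[-1.81342239e-04, -9.54268229e-01, -2.98951691e-01,
         7.65778344e-02],
       [ 9.99997724e-01, -8.08542066e-04,  1.97431290e-03,
        -1.06045234e-03],
       [-2.12573909e-03, -2.98950653e-01,  9.54266204e-01,
        -1.22206725e-01],
       [ 0.00000000e+00,  0.00000000e+00,  0.00000000e+00,
         1.00000000e+00]])}
{'time_s': 0.15, 'q': array([ 1.10962614e+00,  3.13333149e-01,  1.49826482e+00,  2.25141048e-05,
        1.33101367e+00, -2.23410969e-01]), 'dq': array([ 0.00156475, -0.0005092 , -0.0013955 ,  0.00118768,  0.00237848,
        0.00035028]), 'joint_efforts': array([ 2.92137374e-04, -4.12368608e+01, -2.59798354e+01, -3.13849014e-04,
        3.17738741e-03,  8.30366048e-06]), 'ee_pos': array([0.12358168, 0.51006386, 0.24985971]), 'tcp_rot': array([[-9.71866854e-01,  2.35530452e-01, -4.73028758e-04],
       [ 2.35530797e-01,  9.71866466e-01, -9.02799759e-04],
       [ 2.47083952e-04, -9.88814002e-04, -9.99999481e-01]]), 'wrist_force': array([ 0.88227617, -0.47883692, -0.41435927]), 'wrist_torque': array([-0.04354279, -0.02362546,  0.04173591]), 'finger_gap': 1.0012133973751647}
```

View pics/top0.png

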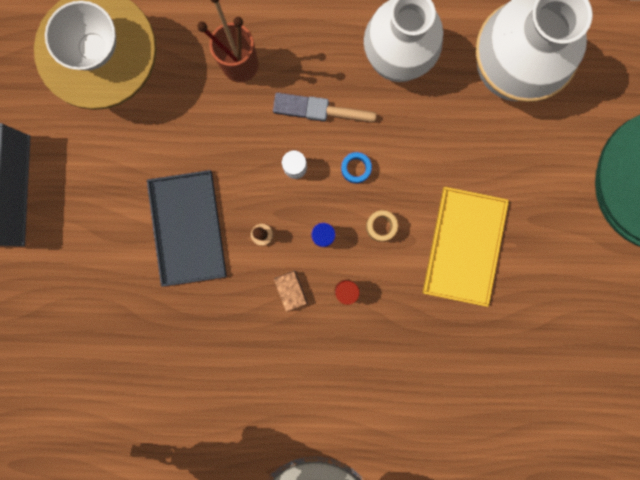

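View pics/scene0.png

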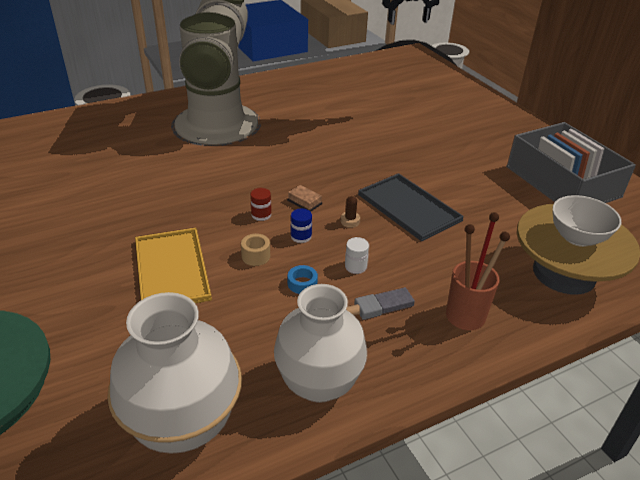

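The top view shows the tan ring at about (383,226), the blue ring at (356,167) and the cobalt lid at (323,235). The red lid is at (347,292), the stamp at (262,234), the white jar at (294,164) and the block at (290,291). The grey tray is centred near (187,228) and the yellow near (466,246).

```bash
cat > h.py <<'E'
import numpy as np, cv2
from workcell import bot
def f_of(p): return 240/np.tan(np.radians(p["vertical_fov"]/2))
def cam(name,st=None):
    p=bot.camera_params(name)
    if name=="wrist":
        st=st or bot.read_state()
        H=np.array(p["hand_eye"]); R=np.array(st["tcp_rot"])
        Rc=R@H[:3,:3]; o=R@H[:3,3]+np.array(st["ee_pos"])
        return p,Rc,o
    R=np.array(p["R"]); return p,R.T,-R.T@np.array(p["t"])
def cast(c,uv,z):
    p,Rc,o=c; f=f_of(p)
    uv=np.atleast_2d(uv).astype(float)
    d=np.c_[(uv[:,0]-p["cx"])/f,(uv[:,1]-p["cy"])/f,np.ones(len(uv))]@Rc.T
    return o+d*((z-o[2])/d[:,2])[:,None]
def proj(c,X):
    p,Rc,o=c; f=f_of(p); q=(np.atleast_2d(X)-o)@Rc
    return np.c_[p["cx"]+f*q[:,0]/q[:,2],p["cy"]+f*q[:,1]/q[:,2]]
def blobs(mask,amin=60):
    cs,_=cv2.findContours(mask,cv2.RETR_EXTERNAL,cv2.CHAIN_APPROX_NONE)
    return sorted([c for c in cs if cv2.contourArea(c)>amin],key=cv2.contourArea,reverse=True)
def snap(name,fn=None):
    st=bot.read_state(); im=bot.snapshot(name)[:,:,::-1].copy()
    if fn: cv2.imwrite("pics/"+fn+".png",im)
    return st,im
E
python3 - <<'E'
from h import *
im=cv2.imread("pics/top0.png"); c=cam("top"); print("cam",c[2])
hsv=cv2.cvtColor(im,cv2.COLOR_BGR2HSV)
for n,u,v in [("tan",370,226),("blue",343,167),("cob",323,235),("red",347,292),("stampfoot",255,238),("white",294,160),("grey",187,228),("yel",466,246),("wood",330,330),("wood2",240,200)]:
    print(n,hsv[v,u])
def roi(m,b):
    o=np.zeros_like(m);x0,y0,x1,y1=b;o[y0:y1,x0:x1]=m[y0:y1,x0:x1];return o
R=lambda lo,hi:cv2.inRange(hsv,np.array(lo),np.array(hi))
S={"narrow":(R((95,120,60),(112,255,255)),(335,140,380,190),.024),
"cobalt":(R((113,120,60),(130,255,255)),(305,215,345,255),.058),
"rust":(cv2.bitwise_or(R((0,185,80),(4,255,255)),R((172,150,60),(180,255,255))),(325,275,370,310),.058),
"wide":(R((10,60,150),(25,160,255)),(360,205,410,250),.038),
"white":(R((0,0,150),(180,60,255)),(275,145,315,185),.058)}
for k,(m,b,z) in S.items():
    bl=blobs(roi(m,b))
    for q in bl[:1]:
        (x,y),r=cv2.minEnclosingCircle(q); e=cv2.fitEllipse(q)
        X=cast(c,[[x,y],e[0]],z); print(k,(x,y),r,e,X.round(4).tolist(), "pxmm",)
for k,m,b in (("yellow",R((20,150,80),(32,255,255)),(410,170,530,320)),("grey",R((95,20,20),(125,140,110)),(135,155,240,300))):
    q=blobs(roi(m,b))[0]; rc=cv2.minAreaRect(q); bx=cv2.boxPoints(rc); print(k,rc)
    P=cast(c,bx,.014); print(P.round(4).tolist(), P.mean(0))
E
python3 -c "
import cv2
im=cv2.imread('pics/top0.png')[130:330,130:530]
cv2.imwrite('pics/topc.png',cv2.resize(im,(800,400),interpolation=cv2.INTER_CUBIC))"
```

```text
cam [ 0.49240969 -0.00380266  1.01449324]
tan [ 18 118 230]
blue [103 187 216]
cob [116 214 167]
red [  4 203 167]
stampfoot [ 14 125 165]
white [  0   1 244]
grey [109  30  93]
yel [ 22 181 241]
wood [ 12 161 144]
wood2 [ 12 158 150]
narrow (356.12249755859375, 167.2931671142578) 15.081148147583008 ((356.11737060546875, 167.32386779785156), (28.822490692138672, 29.37674331665039), 27.255382537841797) [[0.6744, -0.062, 0.024], [0.6744, -0.0619, 0.024]] pxmm
cobalt (323.0704040527344, 234.41696166992188) 11.822717666625977 ((323.0092468261719, 234.41110229492188), (22.52532386779785, 22.99611473083496), 8.161931991577148) [[0.5425, -0.0017, 0.058], [0.5425, -0.0016, 0.058]] pxmm
rust (346.8223571777344, 291.743408203125) 11.403253555297852 ((346.89520263671875, 291.70794677734375), (20.30967903137207, 22.083112716674805), 136.2504425048828) [[0.4385, -0.0476, 0.058], [0.4386, -0.0477, 0.058]] pxmm
wide (383.39794921875, 220.5) 28.066360473632812 ((380.77471923828125, 220.7625274658203), (36.065040588378906, 52.22835159301758), 85.82438659667969) [[0.5723, -0.1144, 0.038], [0.5717, -0.1095, 0.038]] pxmm
white (293.0526428222656, 162.6842041015625) 12.832919120788574 ((293.2655944824219, 162.27627563476562), (23.263343811035156, 24.498586654663086), 33.80878448486328) [[0.6742, 0.0569, 0.058], [0.6749, 0.0565, 0.058]] pxmm
yellow ((465.9423522949219, 246.28843688964844), (67.46395111083984, 108.45221710205078), 11.309932708740234)
[[0.4374, -0.1937, 0.014], [0.6427, -0.2318, 0.014], [0.62, -0.3593, 0.014], [0.4152, -0.3201, 0.014]] [ 0.52883733 -0.27621314  0.014     ]
grey ((186.20001220703125, 227.90000915527344), (105.64176177978516, 63.21534729003906), 81.8698959350586)
[[0.6423, 0.3408, 0.014], [0.6624, 0.2201, 0.014], [0.4611, 0.1847, 0.014], [0.4412, 0.3043, 0.014]] [0.55174707 0.2624714  0.014     ]
```

View pics/topc.png

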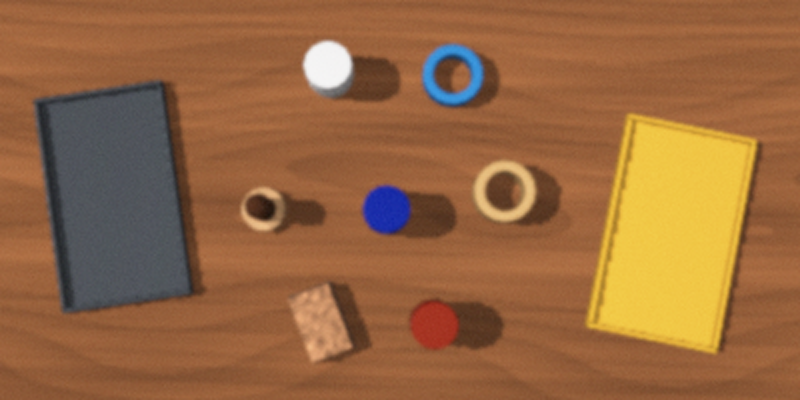

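View pics/wrist0.png

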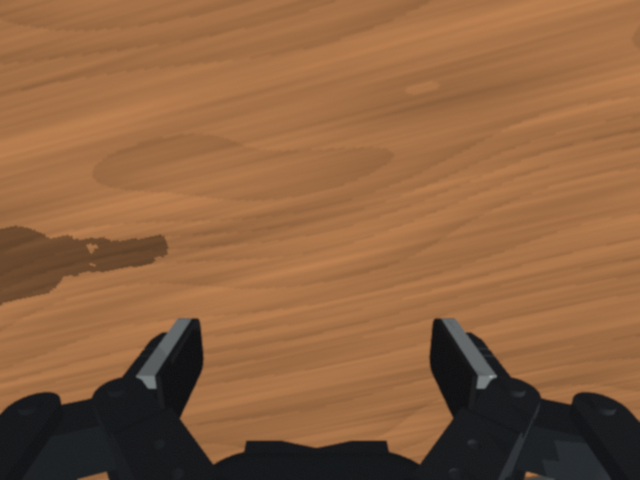

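```bash
python3 - <<'E'
from h import *
im=cv2.imread("pics/top0.png"); c=cam("top")
hsv=cv2.cvtColor(im,cv2.COLOR_BGR2HSV)
def roi(m,b):
    o=np.zeros_like(m);x0,y0,x1,y1=b;o[y0:y1,x0:x1]=m[y0:y1,x0:x1];return o
m=roi(cv2.inRange(hsv,np.array((12,60,170)),np.array((26,150,255))),(360,205,410,250))
q=blobs(m,20)[0];e=cv2.fitEllipse(q);print("wide",e,cast(c,[e[0]],.038))
m=roi(cv2.inRange(hsv,np.array((8,40,150)),np.array((26,145,255))),(245,218,280,250))
q=np.vstack(blobs(m,5));h=cv2.convexHull(q);e=cv2.fitEllipse(h);print("foot",e,cast(c,[e[0]],.014))
m=roi(cv2.inRange(hsv,np.array((0,0,0)),np.array((180,255,90))),(245,218,275,250))
q=blobs(m,5)[0];e=cv2.fitEllipse(q);print("handle",e,cast(c,[e[0]],.05))
E
python3 -m crank '[{"tx":18,"ty":-25},{"tx":18,"ty":-25},{"tx":18,"ty":-25},{"tx":18,"ty":-25},{"tx":18,"ty":-25},{"tx":18,"ty":-25},{"tx":18,"ty":-25},{"tx":18,"ty":-25},{"tx":18,"ty":-25},{"tx":18,"ty":-25},{"tx":18,"ty":-25},{"tx":18,"ty":-25}]'
```

```text
wide ((381.57110595703125, 224.6912384033203), (30.18155288696289, 30.71991729736328), 113.47341918945312) [[ 0.56437265 -0.11109049  0.038     ]]
foot ((260.7093505859375, 234.00054931640625), (21.75891876220703, 23.58953285217285), 7.096724987030029) [[0.54282485 0.11837536 0.014     ]]
handle ((260.7626647949219, 233.5693359375), (10.352782249450684, 12.787503242492676), 117.31271362304688) [[0.54181407 0.11390324 0.05      ]]validation failed for argument at $[0]...
```

```bash
python3 -m crank '[{"tx":18,"ty":-25,"tz":0,"ax":0,"ay":0,"az":0,"fingers":0},{"tx":18,"ty":-25,"tz":0,"ax":0,"ay":0,"az":0,"fingers":0},{"tx":18,"ty":-25,"tz":0,"ax":0,"ay":0,"az":0,"fingers":0},{"tx":18,"ty":-25,"tz":0,"ax":0,"ay":0,"az":0,"fingers":0},{"tx":18,"ty":-25,"tz":0,"ax":0,"ay":0,"az":0,"fingers":0},{"tx":18,"ty":-25,"tz":0,"ax":0,"ay":0,"az":0,"fingers":0},{"tx":18,"ty":-25,"tz":0,"ax":0,"ay":0,"az":0,"fingers":0},{"tx":18,"ty":-25,"tz":0,"ax":0,"ay":0,"az":0,"fingers":0},{"tx":18,"ty":-25,"tz":0,"ax":0,"ay":0,"az":0,"fingers":0},{"tx":18,"ty":-25,"tz":0,"ax":0,"ay":0,"az":0,"fingers":0}]'
```

```text
time_s: 1.15
ee_pos: [0.3041, 0.2591, 0.2502]
tcp_rot: [[-0.972, 0.236, -0.0], [0.236, 0.972, -0.0], [0.0, -0.0, -1.0]]
wrist_force: [0.3, -0.2, 0.6]
finger_gap: 0.995
```

```bash
python3 -m crank '[{"tx":22,"ty":-30,"tz":0,"ax":0,"ay":0,"az":0,"fingers":0},{"tx":22,"ty":-30,"tz":0,"ax":0,"ay":0,"az":0,"fingers":0},{"tx":22,"ty":-30,"tz":0,"ax":0,"ay":0,"az":0,"fingers":0},{"tx":22,"ty":-30,"tz":0,"ax":0,"ay":0,"az":0,"fingers":0},{"tx":22,"ty":-30,"tz":0,"ax":0,"ay":0,"az":0,"fingers":0},{"tx":22,"ty":-30,"tz":0,"ax":0,"ay":0,"az":0,"fingers":0},{"tx":22,"ty":-30,"tz":0,"ax":0,"ay":0,"az":0,"fingers":0},{"tx":22,"ty":-30,"tz":0,"ax":0,"ay":0,"az":0,"fingers":0},{"tx":22,"ty":-30,"tz":0,"ax":0,"ay":0,"az":0,"fingers":0},{"tx":22,"ty":-30,"tz":0,"ax":0,"ay":0,"az":0,"fingers":0},{"tx":0,"ty":0,"tz":0,"ax":0,"ay":0,"az":0,"fingers":0}]'
python3 - <<'E'
from h import *
import pickle
st,im=snap("wrist","w1"); pickle.dump(st,open("w1.pkl","wb")); print(st["ee_pos"],st["finger_gap"])
E
```

```text
time_s: 2.25
ee_pos: [0.5251, -0.0429, 0.2494]
tcp_rot: [[-0.971, 0.239, -0.001], [0.239, 0.971, -0.0], [0.0, -0.001, -1.0]]
wrist_force: [-0.4, 0.4, -0.9]
finger_gap: 0.998
[ 0.52509936 -0.04288798  0.24940124] 0.998338339483439
```

View pics/w1.png

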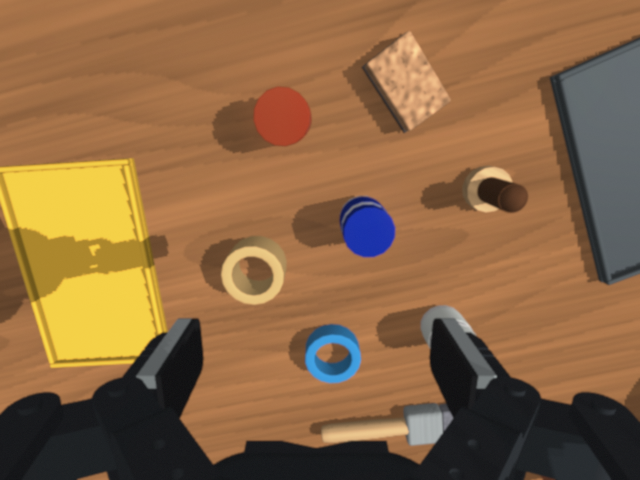

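The wrist view shows everything. The tan ring top is at (253,274), the blue ring at (332,358), cobalt at (367,228), red at (282,116), and the stamp foot at (490,189) with its handle top at (512,197). The yellow tray is whole at left.

```bash
python3 - <<'E'
from h import *
import pickle
st=pickle.load(open("w1.pkl","rb")); im=cv2.imread("pics/w1.png"); c=cam("wrist",st)
hsv=cv2.cvtColor(im,cv2.COLOR_BGR2HSV)
for n,u,v in [("tantop",230,280),("tanside",270,243),("bluetop",312,365),("blueside",335,328),("cob",367,228),("red",282,116),("foot",474,200),("handle",512,197)]: print(n,hsv[v,u])
def roi(m,b):
    o=np.zeros_like(m);x0,y0,x1,y1=b;o[y0:y1,x0:x1]=m[y0:y1,x0:x1];return o
R=lambda lo,hi,b:roi(cv2.inRange(hsv,np.array(lo),np.array(hi)),b)
# holes: ring top inner ellipse
def show(k,m,z,hole=False):
    if hole:
        cs,h=cv2.findContours(m,cv2.RETR_CCOMP,cv2.CHAIN_APPROX_NONE)
        cs=[q for q,hh in zip(cs,h[0]) if hh[3]>=0]
        q=max(cs,key=cv2.contourArea)
    else: q=blobs(m,30)[0]
    e=cv2.fitEllipse(q); print(k,np.round(e[0],1),np.round(e[1],1),cast(c,[e[0]],z).round(4))
wm=R((14,60,190),(26,150,255),(210,225,295,310)); show("wide",wm,.038); show("wide hole",wm,.038,True)
bm=R((95,100,150),(112,255,255),(295,315,370,390)); show("narrow",bm,.024);show("narrowhole",bm,.024,True)
show("cob",R((110,120,130),(130,255,255),(335,195,400,260)),.058)
show("red",R((0,150,100),(6,255,255),(250,80,315,150)),.058)
hm=R((0,0,0),(180,255,125),(495,175,530,216)); show("handle",hm,.054)
ym=R((18,140,70),(34,255,255),(0,150,175,370)); 
q=blobs(ym)[0]; rc=cv2.minAreaRect(q); P=cast(c,cv2.boxPoints(rc),.014); print(rc,P.round(4))
# reproject top-derived
T=np.array([[.5644,-.1111,.038],[.6744,-.062,.024],[.5425,-.0017,.058],[.4386,-.0477,.058],[.542,.1139,.05]])
print(proj(c,T).round(1))
E
```

```text
tantop [ 20 111 236]
tanside [ 18 119 159]
bluetop [102 180 224]
blueside [103 178 126]
cob [115 215 171]
red [  6 188 170]
foot [ 16 108 154]
handle [ 12 146  89]
wide [252.5 275.2] [57.1 61.8] [[ 0.5634 -0.1124  0.038 ]]
wide hole [252.6 275.3] [39.4 42.9] [[ 0.5635 -0.1123  0.038 ]]
narrow [333.3 357.1] [48.3 56.1] [[ 0.6735 -0.0617  0.024 ]]
narrowhole [333.9 357.9] [31.9 36.4] [[ 0.6746 -0.0614  0.024 ]]
cob [369.1 231.7] [48. 51.] [[ 0.5428 -0.0025  0.058 ]]
red [282.  116.2] [54.2 55.8] [[ 0.4381 -0.0486  0.058 ]]
handle [509.2 195.6] [30.7 36.8] [[0.5415 0.1149 0.054 ]]
((82.57621765136719, 261.765625), (219.61453247070312, 139.9701385498047), 78.95906829833984) [[ 0.4163 -0.3151  0.014 ]
 [ 0.424  -0.1868  0.014 ]
 [ 0.6384 -0.226   0.014 ]
 [ 0.6342 -0.3799  0.014 ]]
[[254.2 275.9]
 [333.3 357.9]
 [370.  231.2]
 [283.3 116.6]
 [505.8 195.7]]
```

```bash
python3 -m crank '[{"tx":13,"ty":-23,"tz":-23,"ax":0,"ay":0,"az":0,"fingers":0},{"tx":13,"ty":-23,"tz":-23,"ax":0,"ay":0,"az":0,"fingers":0},{"tx":13,"ty":-23,"tz":-24,"ax":0,"ay":0,"az":0,"fingers":0},{"tx":0,"ty":0,"tz":-30,"ax":0,"ay":0,"az":0,"fingers":0},{"tx":0,"ty":0,"tz":-30,"ax":0,"ay":0,"az":0,"fingers":0},{"tx":0,"ty":0,"tz":0,"ax":0,"ay":0,"az":0,"fingers":0},{"tx":0,"ty":0,"tz":0,"ax":0,"ay":0,"az":0,"fingers":0}]'
python3 - <<'E'
from h import *
for i in range(3):
  s,im=snap("wrist","w2"); print(s["ee_pos"].round(4),s["time_s"])
E
```

```text
time_s: 3.0
ee_pos: [0.5628, -0.1081, 0.1212]
tcp_rot: [[-0.972, 0.235, 0.0], [0.235, 0.972, -0.0], [-0.0, 0.0, -1.0]]
wrist_force: [-0.7, 0.9, 0.9]
finger_gap: 0.999
[ 0.5628 -0.1081  0.1212] 3.0
[ 0.5632 -0.1084  0.1221] 3.05
[ 0.5634 -0.1086  0.1223] 3.1
```

View pics/w2.png

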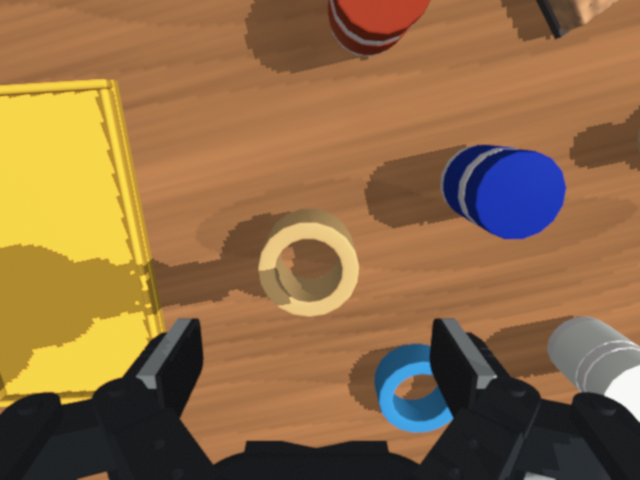

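```bash
python3 - <<'E'
from h import *
st=bot.read_state(); im=cv2.imread("pics/w2.png"); c=cam("wrist",st)
hsv=cv2.cvtColor(im,cv2.COLOR_BGR2HSV)
m=cv2.inRange(hsv,np.array((14,60,190)),np.array((26,150,255)));o=np.zeros_like(m);o[200:330,250:370]=m[200:330,250:370]
e=cv2.fitEllipse(blobs(o)[0]);print(e,cast(c,[e[0]],.038),st["ee_pos"])
E
```

```text
((309.2096252441406, 269.0025329589844), (87.0909652709961, 92.83800506591797), 91.93668365478516) [[ 0.56303764 -0.11321157  0.038     ]] [ 0.5633862  -0.10867258  0.12222294]
```

```bash
python3 -m crank '[{"tx":0,"ty":-4,"tz":-20,"ax":0,"ay":0,"az":0,"fingers":0},{"tx":0,"ty":0,"tz":-25,"ax":0,"ay":0,"az":0,"fingers":0},{"tx":0,"ty":0,"tz":-25,"ax":0,"ay":0,"az":0,"fingers":0},{"tx":0,"ty":0,"tz":-20,"ax":0,"ay":0,"az":0,"fingers":0},{"tx":0,"ty":0,"tz":0,"ax":0,"ay":0,"az":0,"fingers":0},{"tx":0,"ty":0,"tz":0,"ax":0,"ay":0,"az":0,"fingers":120},{"tx":0,"ty":0,"tz":0,"ax":0,"ay":0,"az":0,"fingers":120},{"tx":0,"ty":0,"tz":0,"ax":0,"ay":0,"az":0,"fingers":120},{"tx":0,"ty":0,"tz":0,"ax":0,"ay":0,"az":0,"fingers":120},{"tx":0,"ty":0,"tz":0,"ax":0,"ay":0,"az":0,"fingers":120},{"tx":0,"ty":0,"tz":0,"ax":0,"ay":0,"az":0,"fingers":120}]'
```

```text
time_s: 4.25
ee_pos: [0.5636, -0.1131, 0.0327]
tcp_rot: [[-0.972, 0.235, 0.003], [0.235, 0.972, -0.001], [-0.003, -0.001, -1.0]]
wrist_force: [-2.5, 0.2, 8.2]
finger_gap: 0.66
```

```bash
python3 -m crank '[{"tx":0,"ty":0,"tz":15,"ax":0,"ay":0,"az":0,"fingers":120},{"tx":0,"ty":0,"tz":25,"ax":0,"ay":0,"az":0,"fingers":120},{"tx":0,"ty":-10,"tz":30,"ax":0,"ay":0,"az":0,"fingers":120},{"tx":2,"ty":-25,"tz":0,"ax":0,"ay":0,"az":0,"fingers":120},{"tx":2,"ty":-30,"tz":0,"ax":0,"ay":0,"az":0,"fingers":120},{"tx":2,"ty":-30,"tz":0,"ax":0,"ay":0,"az":0,"fingers":120},{"tx":2,"ty":-30,"tz":0,"ax":0,"ay":0,"az":0,"fingers":120},{"tx":2,"ty":-30,"tz":0,"ax":0,"ay":0,"az":0,"fingers":120},{"tx":0,"ty":-16,"tz":0,"ax":0,"ay":0,"az":0,"fingers":120},{"tx":0,"ty":0,"tz":0,"ax":0,"ay":0,"az":0,"fingers":120},{"tx":0,"ty":0,"tz":0,"ax":0,"ay":0,"az":0,"fingers":120}]'
python3 - <<'E'
from h import *
s,im=snap("wrist","w3"); print(s["ee_pos"].round(4),s["wrist_force"],s["finger_gap"])
E
```

```text
time_s: 5.35
ee_pos: [0.5727, -0.283, 0.1007]
tcp_rot: [[-0.972, 0.235, 0.0], [0.235, 0.972, 0.0], [0.0, 0.0, -1.0]]
wrist_force: [-0.4, 0.2, -0.7]
finger_gap: 0.667
[ 0.5727 -0.283   0.1007] [-0.4171401   0.18985589 -0.68725986] 0.6667417517050926
```

View pics/w3.png

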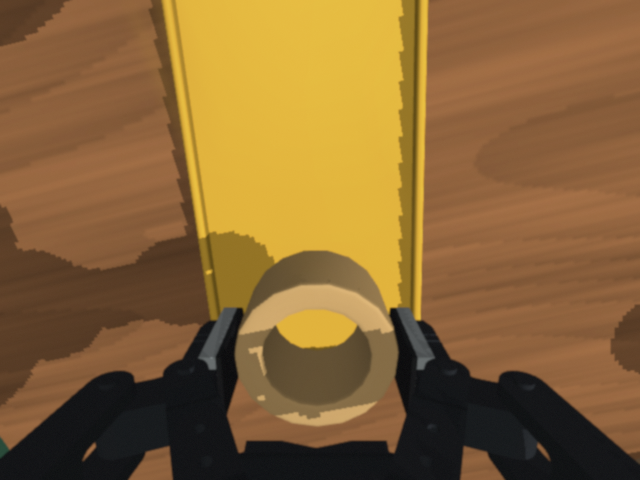

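```bash
python3 -m crank '[{"tx":0,"ty":0,"tz":-15,"ax":0,"ay":0,"az":0,"fingers":120},{"tx":0,"ty":0,"tz":-20,"ax":0,"ay":0,"az":0,"fingers":120},{"tx":0,"ty":0,"tz":-15,"ax":0,"ay":0,"az":0,"fingers":120},{"tx":0,"ty":0,"tz":-8,"ax":0,"ay":0,"az":0,"fingers":120},{"tx":0,"ty":0,"tz":-3,"ax":0,"ay":0,"az":0,"fingers":120},{"tx":0,"ty":0,"tz":-1,"ax":0,"ay":0,"az":0,"fingers":120},{"tx":0,"ty":0,"tz":0,"ax":0,"ay":0,"az":0,"fingers":120}]'
```

```text
time_s: 6.1
ee_pos: [0.5729, -0.2839, 0.0388]
tcp_rot: [[-0.972, 0.236, 0.001], [0.236, 0.972, -0.001], [-0.001, -0.0, -1.0]]
wrist_force: [0.7, 0.3, -0.9]
finger_gap: 0.666
```

```bash
python3 -m crank '[{"tx":0,"ty":0,"tz":-1,"ax":0,"ay":0,"az":0,"fingers":120},{"tx":0,"ty":0,"tz":-1,"ax":0,"ay":0,"az":0,"fingers":120},{"tx":0,"ty":0,"tz":0,"ax":0,"ay":0,"az":0,"fingers":120}]'
```

```text
time_s: 6.4
ee_pos: [0.573, -0.284, 0.0378]
tcp_rot: [[-0.972, 0.235, 0.001], [0.235, 0.972, -0.001], [-0.001, -0.001, -1.0]]
wrist_force: [-2.8, 1.5, 6.1]
finger_gap: 0.663
```

Contact. I'll release and rise, then look.

```bash
python3 -m crank '[{"tx":0,"ty":0,"tz":0,"ax":0,"ay":0,"az":0,"fingers":40},{"tx":0,"ty":0,"tz":0,"ax":0,"ay":0,"az":0,"fingers":40},{"tx":0,"ty":0,"tz":0,"ax":0,"ay":0,"az":0,"fingers":40},{"tx":0,"ty":0,"tz":20,"ax":0,"ay":0,"az":0,"fingers":40},{"tx":0,"ty":0,"tz":30,"ax":0,"ay":0,"az":0,"fingers":0},{"tx":0,"ty":0,"tz":30,"ax":0,"ay":0,"az":0,"fingers":0},{"tx":0,"ty":0,"tz":3,"ax":0,"ay":0,"az":0,"fingers":0},{"tx":0,"ty":0,"tz":0,"ax":0,"ay":0,"az":0,"fingers":0}]'
python3 - <<'E'
from h import *
s,im=snap("wrist","w4"); print(s["ee_pos"].round(4))
c=cam("wrist",s);hsv=cv2.cvtColor(im,cv2.COLOR_BGR2HSV)
print(hsv[300,270])
E
```

```text
time_s: 7.2
ee_pos: [0.5728, -0.2839, 0.1198]
tcp_rot: [[-0.972, 0.236, 0.001], [0.236, 0.972, -0.001], [-0.001, -0.001, -1.0]]
wrist_force: [-0.0, 0.4, -1.2]
finger_gap: 1.001
[ 0.5728 -0.2839  0.1198]
[ 21 190 158]
```

View pics/w4.png

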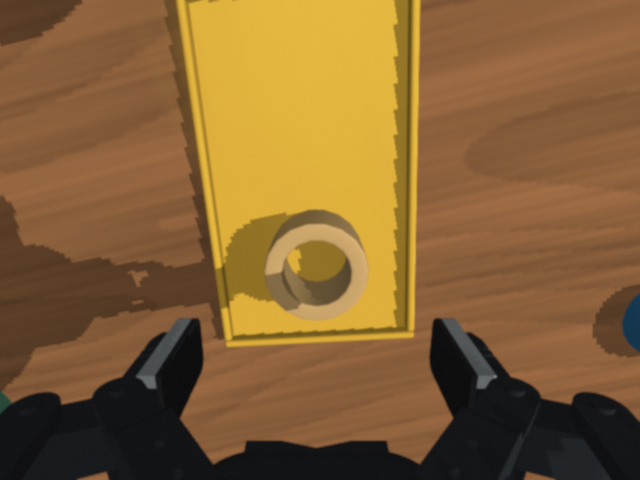

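The ring lies flat in the tray, centred at about (317,271) and well clear of the walls. I'll measure where it sits.

```bash
python3 - <<'E'
from h import *
s=bot.read_state(); c=cam("wrist",s); im=cv2.imread("pics/w4.png")
hsv=cv2.cvtColor(im,cv2.COLOR_BGR2HSV)
for v,u in ((240,290),(300,275),(310,330),(250,358),(215,320)): print(hsv[v,u],end=" ")
m=cv2.inRange(hsv,np.array((12,40,130)),np.array((26,150,255)));o=np.zeros_like(m);o[205:330,250:380]=m[205:330,250:380]
cv2.imwrite("pics/m4.png",o)
q=np.vstack(blobs(o,20));h=cv2.convexHull(q);e=cv2.fitEllipse(h);print(e,cast(c,[e[0]],.043),s["ee_pos"])
cs,hh=cv2.findContours(o,cv2.RETR_CCOMP,cv2.CHAIN_APPROX_NONE)
for q,x in zip(cs,hh[0]):
    if x[3]>=0 and len(q)>50: e=cv2.fitEllipse(q);print("hole",e,cast(c,[e[0]],.043))
im,c=bot.snapshot("top")[:,:,::-1].copy(),cam("top"); cv2.imwrite("pics/t4.png",im)
hsv=cv2.cvtColor(im,cv2.COLOR_BGR2HSV)
E
```

```text
[ 18 121 204] [ 19 139 143] [ 18 119 203] [ 18 119 210] [ 19 129 117] ((317.3506774902344, 267.482177734375), (101.03207397460938, 108.83072662353516), 30.918302536010742) [[ 0.56883883 -0.28263952  0.043     ]] [ 0.57240731 -0.28359686  0.11855904]
hole ((287.6223449707031, 286.03302001953125), (9.954627990722656, 39.8912467956543), 151.3417205810547) [[ 0.5754651  -0.30091311  0.043     ]]
hole ((320.1091003417969, 271.14886474609375), (58.372093200683594, 69.59510803222656), 145.3997039794922) [[ 0.57123378 -0.28168924  0.043     ]]
```

View pics/m4.png

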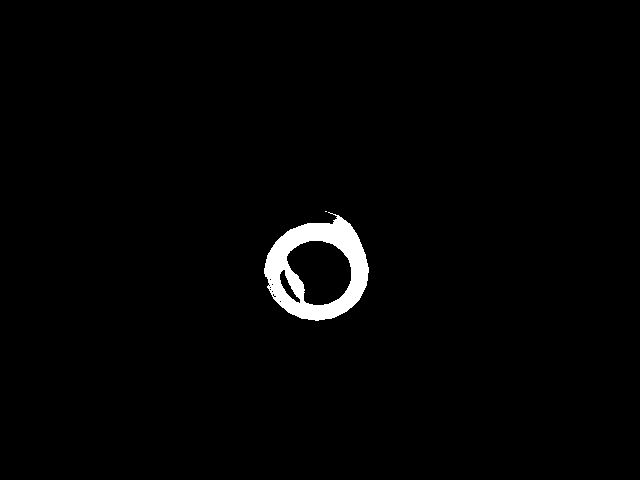

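```bash
python3 -c "
from h import *
print(cast(cam('wrist'),[[316.4,271.2]],.043))"
python3 -m crank '[{"tx":5,"ty":20,"tz":0,"ax":0,"ay":0,"az":0,"fingers":0},{"tx":12,"ty":25,"tz":0,"ax":0,"ay":0,"az":0,"fingers":0},{"tx":12,"ty":25,"tz":0,"ax":0,"ay":0,"az":0,"fingers":0},{"tx":12,"ty":25,"tz":0,"ax":0,"ay":0,"az":0,"fingers":0},{"tx":12,"ty":25,"tz":0,"ax":0,"ay":0,"az":0,"fingers":0},{"tx":12,"ty":25,"tz":0,"ax":0,"ay":0,"az":0,"fingers":0},{"tx":12,"ty":25,"tz":0,"ax":0,"ay":0,"az":0,"fingers":0},{"tx":12,"ty":25,"tz":0,"ax":0,"ay":0,"az":0,"fingers":0},{"tx":12,"ty":27,"tz":0,"ax":0,"ay":0,"az":0,"fingers":0},{"tx":0,"ty":0,"tz":0,"ax":0,"ay":0,"az":0,"fingers":0},{"tx":0,"ty":0,"tz":0,"ax":0,"ay":0,"az":0,"fingers":0},{"tx":0,"ty":0,"tz":0,"ax":0,"ay":0,"az":0,"fingers":0}]'
python3 - <<'E'
from h import *
s,im=snap("wrist","w5"); c=cam("wrist",s);hsv=cv2.cvtColor(im,cv2.COLOR_BGR2HSV)
m=cv2.inRange(hsv,np.array((95,100,150)),np.array((112,255,255)))
q=blobs(m)[0]; e=cv2.fitEllipse(q); print(s["ee_pos"],e,cast(c,[e[0]],.024))
cs,hh=cv2.findContours(m,cv2.RETR_CCOMP,cv2.CHAIN_APPROX_NONE)
for q,x in zip(cs,hh[0]):
    if x[3]>=0 and len(q)>50: e=cv2.fitEllipse(q);print("hole",e,cast(c,[e[0]],.024))
E
```

```text
[[ 0.57034333 -0.2833941   0.043     ]]
time_s: 8.5
ee_pos: [0.6732, -0.0626, 0.1185]
tcp_rot: [[-0.972, 0.236, -0.001], [0.236, 0.972, 0.0], [0.001, -0.0, -1.0]]
wrist_force: [0.0, -1.3, 0.5]
finger_gap: 0.998
[ 0.67319619 -0.06261565  0.11849031] ((317.8573913574219, 264.391845703125), (90.36651611328125, 93.34435272216797), 73.2256851196289) [[ 0.6745618 -0.0624881  0.024    ]]
hole ((318.6405334472656, 265.2906188964844), (57.88153076171875, 64.322998046875), 133.38172912597656) [[ 0.67521559 -0.06217297  0.024     ]]
```

View pics/w5.png

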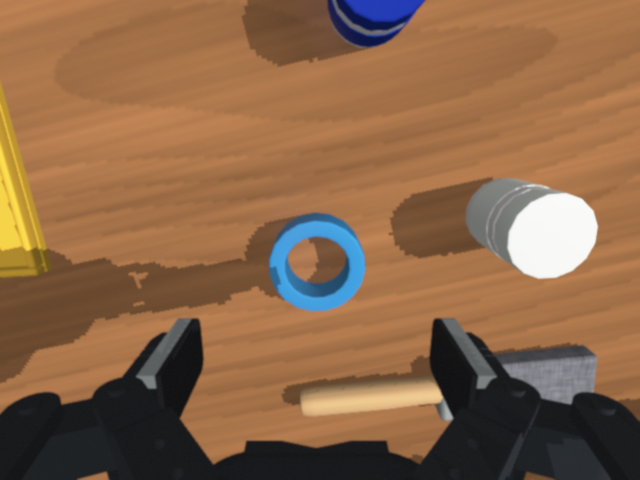

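```bash
python3 -m crank '[{"tx":1,"ty":0,"tz":-20,"ax":0,"ay":0,"az":0,"fingers":0},{"tx":0,"ty":0,"tz":-25,"ax":0,"ay":0,"az":0,"fingers":0},{"tx":0,"ty":0,"tz":-25,"ax":0,"ay":0,"az":0,"fingers":0},{"tx":0,"ty":0,"tz":-17,"ax":0,"ay":0,"az":0,"fingers":0},{"tx":0,"ty":0,"tz":-10,"ax":0,"ay":0,"az":0,"fingers":0},{"tx":0,"ty":0,"tz":0,"ax":0,"ay":0,"az":0,"fingers":0},{"tx":0,"ty":0,"tz":0,"ax":0,"ay":0,"az":0,"fingers":120},{"tx":0,"ty":0,"tz":0,"ax":0,"ay":0,"az":0,"fingers":120},{"tx":0,"ty":0,"tz":0,"ax":0,"ay":0,"az":0,"fingers":120},{"tx":0,"ty":0,"tz":0,"ax":0,"ay":0,"az":0,"fingers":120},{"tx":0,"ty":0,"tz":0,"ax":0,"ay":0,"az":0,"fingers":120},{"tx":0,"ty":0,"tz":0,"ax":0,"ay":0,"az":0,"fingers":120}]'
```

```text
time_s: 9.75
ee_pos: [0.6756, -0.062, 0.0244]
tcp_rot: [[-0.972, 0.236, 0.003], [0.236, 0.972, -0.001], [-0.003, -0.0, -1.0]]
wrist_force: [-0.4, -0.2, 5.9]
finger_gap: 0.661
```

```bash
python3 -m crank '[{"tx":0,"ty":0,"tz":15,"ax":0,"ay":0,"az":0,"fingers":120},{"tx":0,"ty":0,"tz":30,"ax":0,"ay":0,"az":0,"fingers":120},{"tx":0,"ty":0,"tz":40,"ax":0,"ay":0,"az":0,"fingers":120},{"tx":-12,"ty":-12,"tz":15,"ax":0,"ay":0,"az":0,"fingers":120},{"tx":-20,"ty":-25,"tz":0,"ax":0,"ay":0,"az":0,"fingers":120},{"tx":-20,"ty":-25,"tz":0,"ax":0,"ay":0,"az":0,"fingers":120},{"tx":-20,"ty":-25,"tz":0,"ax":0,"ay":0,"az":0,"fingers":120},{"tx":-20,"ty":-25,"tz":0,"ax":0,"ay":0,"az":0,"fingers":120},{"tx":-10,"ty":-20,"tz":0,"ax":0,"ay":0,"az":0,"fingers":120},{"tx":0,"ty":0,"tz":0,"ax":0,"ay":0,"az":0,"fingers":120},{"tx":0,"ty":0,"tz":0,"ax":0,"ay":0,"az":0,"fingers":120},{"tx":0,"ty":0,"tz":0,"ax":0,"ay":0,"az":0,"fingers":120}]'
python3 - <<'E'
from h import *
import pickle
s,im=snap("wrist","w6");pickle.dump(s,open("w6.pkl","wb")); print(s["ee_pos"])
s,im=snap("top","t6")
cv2.imwrite("pics/t6c.png",cv2.resize(im[150:320,380:560],None,fx=3.5,fy=3.5,interpolation=cv2.INTER_CUBIC))
E
```

```text
time_s: 10.95
ee_pos: [0.5732, -0.193, 0.1229]
tcp_rot: [[-0.972, 0.235, 0.001], [0.235, 0.972, -0.0], [-0.001, 0.0, -1.0]]
wrist_force: [-0.2, -0.3, -1.0]
finger_gap: 0.661
[ 0.5731844  -0.19299431  0.1228585 ]
```

View pics/w6.png

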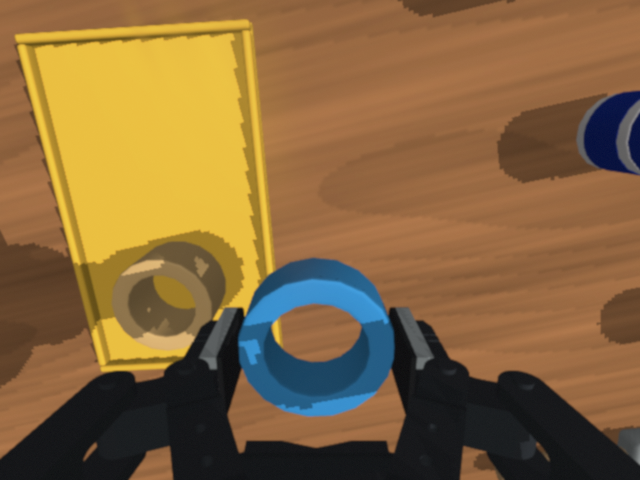

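View pics/t6c.png

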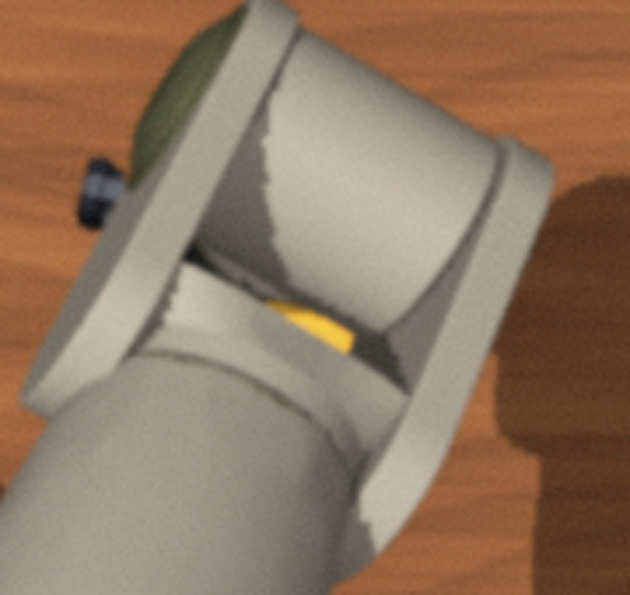

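```bash
python3 - <<'E'
from h import *
import pickle
s=pickle.load(open("w6.pkl","rb")); c=cam("wrist",s); im=cv2.imread("pics/w6.png");hsv=cv2.cvtColor(im,cv2.COLOR_BGR2HSV)
def circ(cen,r,z):
    t=np.linspace(0,2*np.pi,90); return proj(c,np.c_[cen[0]+r*np.cos(t),cen[1]+r*np.sin(t),np.full(90,z)])
out=im.copy()
for cen,col in (((.573,-.284),(0,255,0)),((.5705,-.2834),(0,0,255))):
    for r in (.029,.019): cv2.polylines(out,[circ(cen,r,.043).round().astype(int)],True,col,1)
e=s["ee_pos"]
for r in (.029,.019): cv2.polylines(out,[circ(e[:2],r,.1225).round().astype(int)],True,(0,255,0),1)
a=cv2.resize(out[220:430,80:410],None,fx=2.4,fy=2.4); cv2.imwrite("pics/o6.png",a)
for (u,v) in ((150,285),(118,300),(205,310),(180,345),(130,330),(160,260)): print(hsv[v,u],end=" ")
m=cv2.inRange(hsv,np.array((95,100,150)),np.array((112,255,255)))
cs,hh=cv2.findContours(m,cv2.RETR_CCOMP,cv2.CHAIN_APPROX_NONE)
for q,x in zip(cs,hh[0]):
    if len(q)>80: g=cv2.fitEllipse(q);print(x[3],g,cast(c,[g[0]],.1225))
E
```

```text
[ 19 120  89] [ 19 119 141] [ 18 119 142] [ 18 119 220] [ 18 117 142] [ 18 119 193] -1 ((330.6405944824219, 404.8695068359375), (16.596054077148438, 99.4428939819336), 82.54957580566406) [[ 0.59707369 -0.19396658  0.1225    ]]
-1 ((316.9057922363281, 307.6705322265625), (55.12546157836914, 132.12539672851562), 88.40686798095703) [[ 0.55687775 -0.1895774   0.1225    ]]
```

View pics/o6.png

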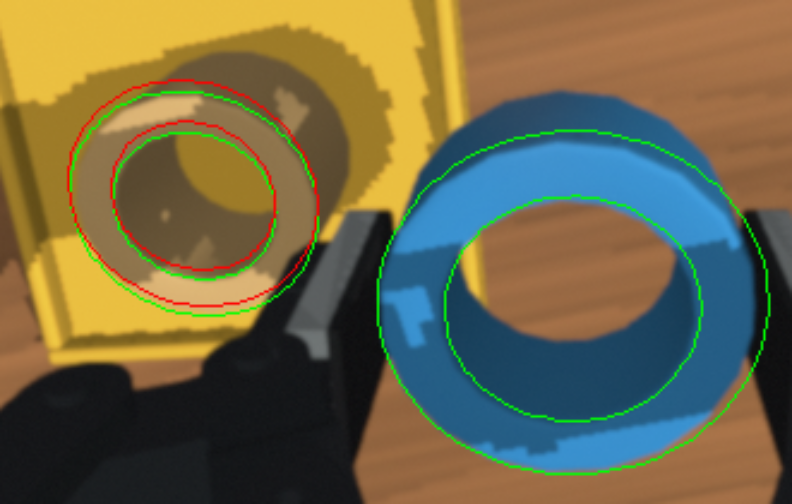

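```bash
python3 - <<'E'
from h import *
import pickle
s=pickle.load(open("w6.pkl","rb")); c=cam("wrist",s)
u=[[317.9,347.5]]
print(s["ee_pos"],cast(c,u,.1225),cast(c,u,.1165))
L,R_=[[80+387/2.4,347.5]],[[80+755/2.4,347.5]]
for z in (.1225,.1185,.1165,.1145): print(z,np.linalg.norm(cast(c,L,z)-cast(c,R_,z)))
L,R_=[[80+73/2.4,300]],[[80+313/2.4,300]]
for z in (.043,.039): print(z,np.linalg.norm(cast(c,L,z)-cast(c,R_,z)))
print(cast(c,[[80+192.5/2.4,220+200/2.4]],.043))
im=cv2.imread("pics/w6.png"); cv2.imwrite("pics/o6r.png",cv2.resize(im[220:430,80:410],None,fx=2.4,fy=2.4))
E
```

```text
[ 0.5731844  -0.19299431  0.1228585 ] [[ 0.57213571 -0.19288905  0.1225    ]] [[ 0.57574665 -0.19371443  0.1165    ]]
0.1225 0.05458535298887564
0.1185 0.05636758539684389
0.1165 0.05725870160082798
0.1145 0.05814981780481209
0.043 0.056262263909046234
0.039 0.057376312623670836
[[ 0.5713258  -0.28372671  0.043     ]]
```

View pics/o6r.png

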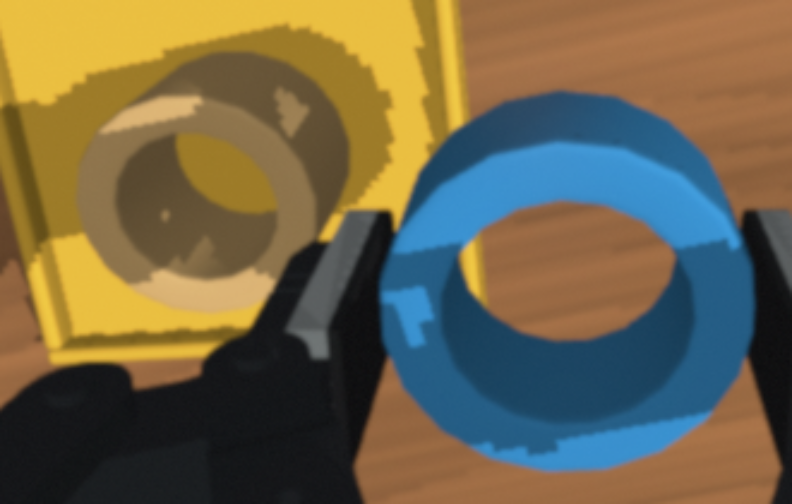

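```bash
python3 -m crank '[{"tx":-0.5,"ty":-20,"tz":0,"ax":0,"ay":0,"az":0,"fingers":120},{"tx":0,"ty":-30,"tz":0,"ax":0,"ay":0,"az":0,"fingers":120},{"tx":0,"ty":-28.5,"tz":0,"ax":0,"ay":0,"az":0,"fingers":120},{"tx":0,"ty":-12,"tz":0,"ax":0,"ay":0,"az":0,"fingers":120},{"tx":0,"ty":0,"tz":0,"ax":0,"ay":0,"az":0,"fingers":120},{"tx":0,"ty":0,"tz":-15,"ax":0,"ay":0,"az":0,"fingers":120},{"tx":0,"ty":0,"tz":-20,"ax":0,"ay":0,"az":0,"fingers":120},{"tx":0,"ty":0,"tz":-12,"ax":0,"ay":0,"az":0,"fingers":120},{"tx":0,"ty":0,"tz":-4,"ax":0,"ay":0,"az":0,"fingers":120},{"tx":0,"ty":0,"tz":0,"ax":0,"ay":0,"az":0,"fingers":120},{"tx":0,"ty":0,"tz":0,"ax":0,"ay":0,"az":0,"fingers":120}]'
python3 - <<'E'
from h import *
s,im=snap("wrist","w7"); print(s["ee_pos"],s["wrist_force"])
E
```

```text
time_s: 12.15
ee_pos: [0.5726, -0.2842, 0.072]
tcp_rot: [[-0.972, 0.235, 0.001], [0.235, 0.972, -0.001], [-0.001, -0.0, -1.0]]
wrist_force: [1.0, 0.1, -0.8]
finger_gap: 0.666
[ 0.57258528 -0.28421996  0.07197248] [ 0.95495137  0.06418629 -0.80068709]
```

View pics/w7.png

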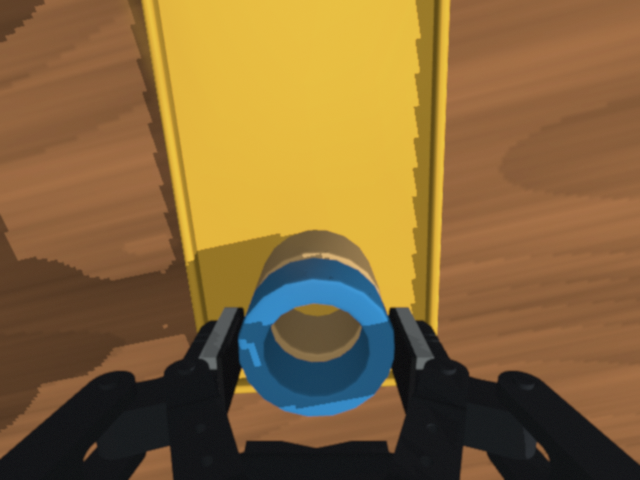

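The narrow ring hangs concentric over the tan one, centred at about (317,348). I'll lower it in small steps.

```bash
python3 -m crank '[{"tx":0,"ty":0,"tz":-2,"ax":0,"ay":0,"az":0,"fingers":120},{"tx":0,"ty":0,"tz":-1,"ax":0,"ay":0,"az":0,"fingers":120},{"tx":0,"ty":0,"tz":-1,"ax":0,"ay":0,"az":0,"fingers":120},{"tx":0,"ty":0,"tz":0,"ax":0,"ay":0,"az":0,"fingers":120}]'; python3 -m crank '[{"tx":0,"ty":0,"tz":-1,"ax":0,"ay":0,"az":0,"fingers":120},{"tx":0,"ty":0,"tz":0,"ax":0,"ay":0,"az":0,"fingers":120}]'
```

```text
time_s: 12.6
ee_pos: [0.5722, -0.2843, 0.0675]
tcp_rot: [[-0.972, 0.236, 0.0], [0.236, 0.972, -0.0], [-0.0, -0.0, -1.0]]
wrist_force: [-0.1, -0.2, 1.0]
finger_gap: 0.66
time_s: 12.8
ee_pos: [0.5723, -0.2844, 0.0674]
tcp_rot: [[-0.972, 0.236, 0.0], [0.236, 0.972, -0.0], [-0.001, -0.0, -1.0]]
wrist_force: [-4.3, 1.8, 7.7]
finger_gap: 0.657
```

```bash
python3 -m crank '[{"tx":0,"ty":0,"tz":0,"ax":0,"ay":0,"az":0,"fingers":70},{"tx":0,"ty":0,"tz":0,"ax":0,"ay":0,"az":0,"fingers":40},{"tx":0,"ty":0,"tz":0,"ax":0,"ay":0,"az":0,"fingers":40},{"tx":0,"ty":0,"tz":0,"ax":0,"ay":0,"az":0,"fingers":40},{"tx":0,"ty":0,"tz":20,"ax":0,"ay":0,"az":0,"fingers":40},{"tx":0,"ty":0,"tz":30,"ax":0,"ay":0,"az":0,"fingers":0},{"tx":0,"ty":0,"tz":25,"ax":0,"ay":0,"az":0,"fingers":0},{"tx":0,"ty":0,"tz":0,"ax":0,"ay":0,"az":0,"fingers":0},{"tx":0,"ty":0,"tz":0,"ax":0,"ay":0,"az":0,"fingers":0}]'
python3 - <<'E'
from h import *
s,im=snap("wrist","w8"); print(s["ee_pos"],s["wrist_force"])
E
```

```text
time_s: 13.7
ee_pos: [0.5721, -0.2842, 0.1411]
tcp_rot: [[-0.972, 0.236, 0.0], [0.236, 0.972, -0.0], [-0.0, -0.0, -1.0]]
wrist_force: [1.0, 0.6, -0.4]
finger_gap: 0.997
[ 0.57212869 -0.28422632  0.1411142 ] [ 1.02087817  0.62920915 -0.35383704]
```

View pics/w8.png

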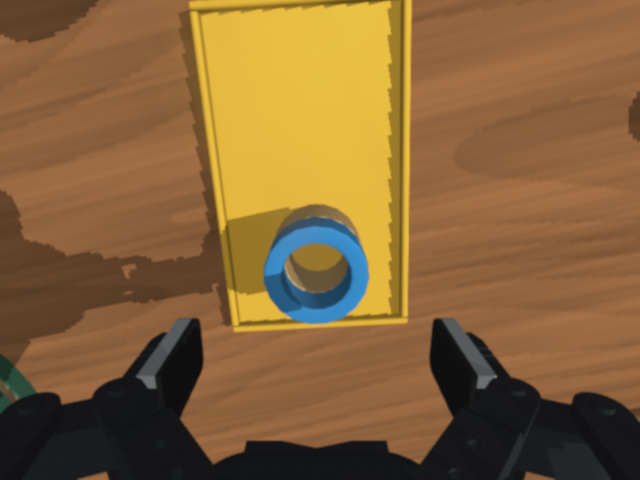

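Stacked concentrically: the blue ring is at (317,271), directly over the tan one. Next is the cobalt jar.

```bash
python3 - <<'E'
from h import *
c=cam("wrist"); P=cast(c,[[193,3],[410,0],[407,320],[234,328]],.014);print(P.round(4),P.mean(0))
print(cast(c,[[316.5,270.5]],.067))
E
python3 -m crank '[{"tx":-3,"ty":28,"tz":0,"ax":0,"ay":0,"az":0,"fingers":0},{"tx":-3,"ty":28,"tz":0,"ax":0,"ay":0,"az":0,"fingers":0},{"tx":-3,"ty":28,"tz":0,"ax":0,"ay":0,"az":0,"fingers":0},{"tx":-3,"ty":28,"tz":0,"ax":0,"ay":0,"az":0,"fingers":0},{"tx":-3,"ty":28,"tz":0,"ax":0,"ay":0,"az":0,"fingers":0},{"tx":-3,"ty":28,"tz":0,"ax":0,"ay":0,"az":0,"fingers":0},{"tx":-3,"ty":28,"tz":0,"ax":0,"ay":0,"az":0,"fingers":0},{"tx":-3,"ty":28,"tz":0,"ax":0,"ay":0,"az":0,"fingers":0},{"tx":-3,"ty":28,"tz":0,"ax":0,"ay":0,"az":0,"fingers":0},{"tx":-3,"ty":30,"tz":0,"ax":0,"ay":0,"az":0,"fingers":0},{"tx":0,"ty":0,"tz":0,"ax":0,"ay":0,"az":0,"fingers":0},{"tx":0,"ty":0,"tz":0,"ax":0,"ay":0,"az":0,"fingers":0}]'
python3 - <<'E'
from h import *
s,im=snap("wrist","w9"); c=cam("wrist",s);hsv=cv2.cvtColor(im,cv2.COLOR_BGR2HSV)
m=cv2.inRange(hsv,np.array((110,120,145)),np.array((130,255,255)))
q=blobs(m)[0]; e=cv2.fitEllipse(q); print(s["ee_pos"],e,cast(c,[e[0]],.058))
E
```

```text
[[ 0.4181 -0.3175  0.014 ]
 [ 0.445  -0.2001  0.014 ]
 [ 0.6397 -0.235   0.014 ]
 [ 0.6168 -0.3553  0.014 ]] [ 0.52987139 -0.27695411  0.014     ]
[[ 0.56895314 -0.28370529  0.067     ]]
time_s: 14.95
ee_pos: [0.5418, -0.0021, 0.1404]
tcp_rot: [[-0.972, 0.235, -0.002], [0.235, 0.972, 0.0], [0.002, -0.0, -1.0]]
wrist_force: [-0.4, -0.4, -0.4]
finger_gap: 0.998
[ 0.54184289 -0.00210917  0.14041661] ((318.7899169921875, 270.2188720703125), (69.63465118408203, 72.34986114501953), 139.1487274169922) [[ 0.54243665 -0.00134074  0.058     ]]
```

View pics/w9.png

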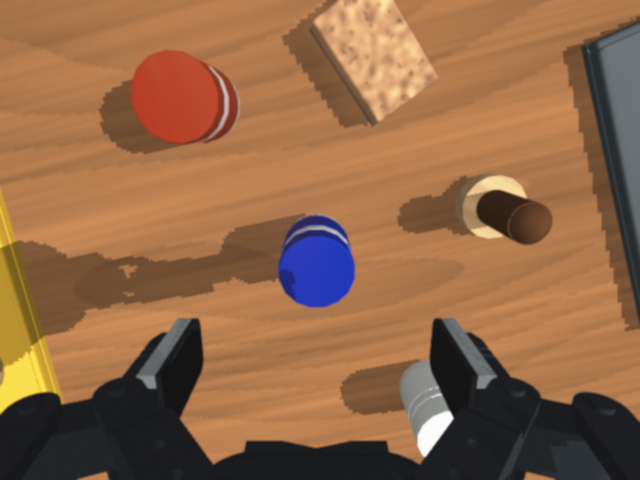

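```bash
python3 -m crank '[{"tx":0,"ty":0,"tz":-25,"ax":0,"ay":0,"az":0,"fingers":0},{"tx":0,"ty":0,"tz":-25,"ax":0,"ay":0,"az":0,"fingers":0},{"tx":0,"ty":0,"tz":-25,"ax":0,"ay":0,"az":0,"fingers":0},{"tx":0,"ty":0,"tz":-17,"ax":0,"ay":0,"az":0,"fingers":0},{"tx":0,"ty":0,"tz":-10,"ax":0,"ay":0,"az":0,"fingers":0},{"tx":0,"ty":0,"tz":0,"ax":0,"ay":0,"az":0,"fingers":60},{"tx":0,"ty":0,"tz":0,"ax":0,"ay":0,"az":0,"fingers":100},{"tx":0,"ty":0,"tz":0,"ax":0,"ay":0,"az":0,"fingers":130},{"tx":0,"ty":0,"tz":0,"ax":0,"ay":0,"az":0,"fingers":160},{"tx":0,"ty":0,"tz":0,"ax":0,"ay":0,"az":0,"fingers":160},{"tx":0,"ty":0,"tz":0,"ax":0,"ay":0,"az":0,"fingers":160},{"tx":0,"ty":0,"tz":0,"ax":0,"ay":0,"az":0,"fingers":160}]'
```

```text
time_s: 16.2
ee_pos: [0.5429, -0.0025, 0.0405]
tcp_rot: [[-0.972, 0.236, 0.002], [0.236, 0.972, -0.001], [-0.002, -0.0, -1.0]]
wrist_force: [-0.5, -0.9, 6.8]
finger_gap: 0.503
```

```bash
python3 -m crank '[{"tx":0,"ty":0,"tz":15,"ax":0,"ay":0,"az":0,"fingers":160},{"tx":0,"ty":0,"tz":25,"ax":0,"ay":0,"az":0,"fingers":160},{"tx":0,"ty":0,"tz":25,"ax":0,"ay":0,"az":0,"fingers":160},{"tx":0,"ty":-16,"tz":15,"ax":0,"ay":0,"az":0,"fingers":160},{"tx":-8,"ty":-30,"tz":0,"ax":0,"ay":0,"az":0,"fingers":160},{"tx":-8,"ty":-35,"tz":0,"ax":0,"ay":0,"az":0,"fingers":160},{"tx":-8,"ty":-40,"tz":0,"ax":0,"ay":0,"az":0,"fingers":160},{"tx":-8,"ty":-40,"tz":0,"ax":0,"ay":0,"az":0,"fingers":160},{"tx":-8,"ty":-40,"tz":0,"ax":0,"ay":0,"az":0,"fingers":160},{"tx":-8,"ty":-35,"tz":0,"ax":0,"ay":0,"az":0,"fingers":160},{"tx":-9,"ty":-30,"tz":0,"ax":0,"ay":0,"az":0,"fingers":160},{"tx":0,"ty":0,"tz":0,"ax":0,"ay":0,"az":0,"fingers":160}]'
python3 -m crank '[{"tx":0,"ty":0,"tz":-15,"ax":0,"ay":0,"az":0,"fingers":160},{"tx":0,"ty":0,"tz":-25,"ax":0,"ay":0,"az":0,"fingers":160},{"tx":0,"ty":0,"tz":-17,"ax":0,"ay":0,"az":0,"fingers":160},{"tx":0,"ty":0,"tz":-10,"ax":0,"ay":0,"az":0,"fingers":160},{"tx":0,"ty":0,"tz":-5,"ax":0,"ay":0,"az":0,"fingers":160},{"tx":0,"ty":0,"tz":0,"ax":0,"ay":0,"az":0,"fingers":160}]'
python3 - <<'E'
from h import *
s,im=snap("wrist","w10"); print(s["ee_pos"],s["wrist_force"])
E
```

```text
time_s: 17.4
ee_pos: [0.4841, -0.2714, 0.1193]
tcp_rot: [[-0.971, 0.239, 0.0], [0.239, 0.971, -0.001], [-0.0, -0.001, -1.0]]
wrist_force: [0.2, -0.3, -2.2]
finger_gap: 0.503
time_s: 18.0
ee_pos: [0.4853, -0.268, 0.0472]
tcp_rot: [[-0.972, 0.235, -0.0], [0.235, 0.972, 0.0], [0.0, 0.0, -1.0]]
wrist_force: [-0.0, -0.1, -0.9]
finger_gap: 0.504
[ 0.48525224 -0.2679642   0.04721345] [-0.01606167 -0.11166543 -0.88195963]
```

View pics/w10.png

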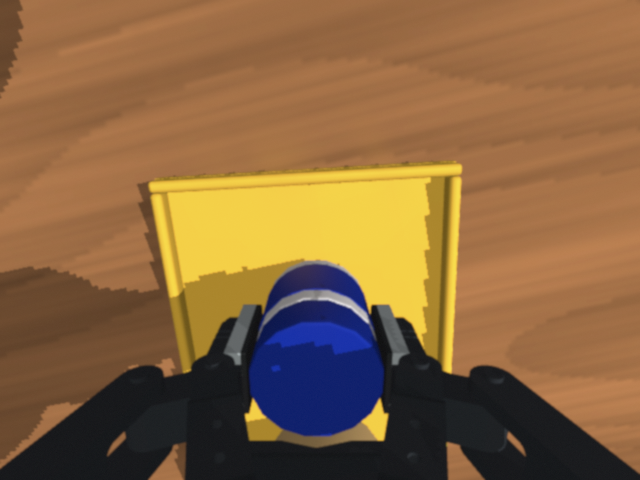

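The jar is upright and centred across the tray, at about (318,380). I'll ease it down.

```bash
python3 -m crank '[{"tx":0,"ty":0,"tz":-1,"ax":0,"ay":0,"az":0,"fingers":160},{"tx":0,"ty":0,"tz":-1,"ax":0,"ay":0,"az":0,"fingers":160},{"tx":0,"ty":0,"tz":0,"ax":0,"ay":0,"az":0,"fingers":160}]'
```

```text
time_s: 18.35
ee_pos: [0.4853, -0.2683, 0.0455]
tcp_rot: [[-0.972, 0.236, 0.0], [0.236, 0.972, -0.0], [-0.0, -0.0, -1.0]]
wrist_force: [-0.7, -1.3, -2.1]
finger_gap: 0.497
```

```bash
python3 -m crank '[{"tx":0,"ty":0,"tz":-0.5,"ax":0,"ay":0,"az":0,"fingers":160},{"tx":0,"ty":0,"tz":0,"ax":0,"ay":0,"az":0,"fingers":160},{"tx":0,"ty":0,"tz":0,"ax":0,"ay":0,"az":0,"fingers":110},{"tx":0,"ty":0,"tz":0,"ax":0,"ay":0,"az":0,"fingers":60},{"tx":0,"ty":0,"tz":0,"ax":0,"ay":0,"az":0,"fingers":40},{"tx":0,"ty":0,"tz":0,"ax":0,"ay":0,"az":0,"fingers":40},{"tx":0,"ty":0,"tz":20,"ax":0,"ay":0,"az":0,"fingers":40},{"tx":0,"ty":0,"tz":30,"ax":0,"ay":0,"az":0,"fingers":0},{"tx":0,"ty":0,"tz":30,"ax":0,"ay":0,"az":0,"fingers":0},{"tx":0,"ty":0,"tz":20,"ax":0,"ay":0,"az":0,"fingers":0},{"tx":0,"ty":0,"tz":0,"ax":0,"ay":0,"az":0,"fingers":0}]'
python3 - <<'E'
from h import *
s,im=snap("wrist","w11"); print(s["ee_pos"],s["wrist_force"])
E
```

```text
time_s: 19.45
ee_pos: [0.4861, -0.269, 0.1474]
tcp_rot: [[-0.972, 0.235, 0.004], [0.235, 0.972, -0.003], [-0.005, -0.002, -1.0]]
wrist_force: [0.6, 0.1, -0.5]
finger_gap: 1.0
[ 0.48611589 -0.26904926  0.14741555] [ 0.63179659  0.05510199 -0.529961  ]
```

View pics/w11.png

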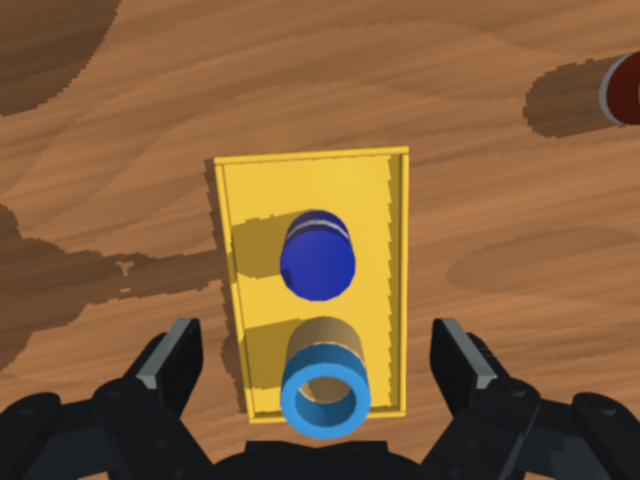

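The jar stands at (318,262) and the stack at (325,398), both inside the tray walls. The stamp is next.

```bash
python3 -m crank '[{"tx":5,"ty":30,"tz":0,"ax":0,"ay":0,"az":0,"fingers":0},{"tx":6,"ty":40,"tz":0,"ax":0,"ay":0,"az":0,"fingers":0},{"tx":6,"ty":40,"tz":0,"ax":0,"ay":0,"az":0,"fingers":0},{"tx":6,"ty":40,"tz":0,"ax":0,"ay":0,"az":0,"fingers":0},{"tx":6,"ty":40,"tz":0,"ax":0,"ay":0,"az":0,"fingers":0},{"tx":6,"ty":40,"tz":0,"ax":0,"ay":0,"az":0,"fingers":0},{"tx":6,"ty":40,"tz":0,"ax":0,"ay":0,"az":0,"fingers":0},{"tx":6,"ty":40,"tz":0,"ax":0,"ay":0,"az":0,"fingers":0},{"tx":6,"ty":43,"tz":0,"ax":0,"ay":0,"az":0,"fingers":0},{"tx":4,"ty":30,"tz":0,"ax":0,"ay":0,"az":0,"fingers":0},{"tx":0,"ty":0,"tz":0,"ax":0,"ay":0,"az":0,"fingers":0},{"tx":0,"ty":0,"tz":0,"ax":0,"ay":0,"az":0,"fingers":0}]'
python3 - <<'E'
from h import *
s,im=snap("wrist","w12"); c=cam("wrist",s);hsv=cv2.cvtColor(im,cv2.COLOR_BGR2HSV); print(s["ee_pos"])
m=cv2.inRange(hsv,np.array((12,40,100)),np.array((26,135,255)));o=np.zeros_like(m);o[180:320,250:400]=m[180:320,250:400]
q=blobs(o,30)[0];e=cv2.fitEllipse(cv2.convexHull(q));print("foot",e,cast(c,[e[0]],.014))
E
```

```text
time_s: 20.7
ee_pos: [0.5416, 0.1149, 0.1434]
tcp_rot: [[-0.972, 0.234, -0.002], [0.234, 0.972, -0.0], [0.002, -0.001, -1.0]]
wrist_force: [-0.1, 0.2, -0.3]
finger_gap: 1.003
[0.54158929 0.11491936 0.14340516]
foot ((318.43096923828125, 244.62481689453125), (63.19485855102539, 65.19244384765625), 1.5515822172164917) [[0.54145869 0.11596145 0.014     ]]
```

View pics/w12.png

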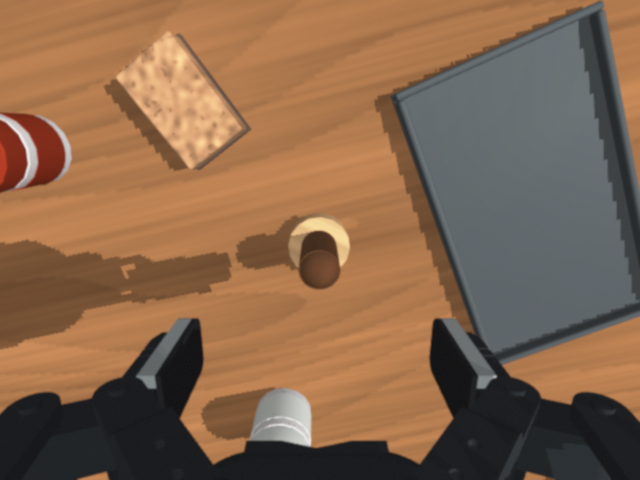

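```bash
python3 -m crank '[{"tx":0,"ty":1,"tz":-25,"ax":0,"ay":0,"az":0,"fingers":0},{"tx":0,"ty":0,"tz":-25,"ax":0,"ay":0,"az":0,"fingers":0},{"tx":0,"ty":0,"tz":-25,"ax":0,"ay":0,"az":0,"fingers":0},{"tx":0,"ty":0,"tz":-17,"ax":0,"ay":0,"az":0,"fingers":30},{"tx":0,"ty":0,"tz":-10,"ax":0,"ay":0,"az":0,"fingers":60},{"tx":0,"ty":0,"tz":0,"ax":0,"ay":0,"az":0,"fingers":120},{"tx":0,"ty":0,"tz":0,"ax":0,"ay":0,"az":0,"fingers":150},{"tx":0,"ty":0,"tz":0,"ax":0,"ay":0,"az":0,"fingers":180},{"tx":0,"ty":0,"tz":0,"ax":0,"ay":0,"az":0,"fingers":215},{"tx":0,"ty":0,"tz":0,"ax":0,"ay":0,"az":0,"fingers":215},{"tx":0,"ty":0,"tz":0,"ax":0,"ay":0,"az":0,"fingers":215},{"tx":0,"ty":0,"tz":0,"ax":0,"ay":0,"az":0,"fingers":215}]'
```

```text
time_s: 21.95
ee_pos: [0.5428, 0.1156, 0.0439]
tcp_rot: [[-0.972, 0.235, 0.002], [0.235, 0.972, -0.0], [-0.002, 0.0, -1.0]]
wrist_force: [-0.8, -1.1, 6.2]
finger_gap: 0.27
```

```bash
python3 -m crank '[{"tx":0,"ty":0,"tz":15,"ax":0,"ay":0,"az":0,"fingers":215},{"tx":0,"ty":0,"tz":25,"ax":0,"ay":0,"az":0,"fingers":215},{"tx":0,"ty":0,"tz":25,"ax":0,"ay":0,"az":0,"fingers":215},{"tx":8,"ty":20,"tz":0,"ax":0,"ay":0,"az":0,"fingers":215},{"tx":10,"ty":30,"tz":0,"ax":0,"ay":0,"az":0,"fingers":215},{"tx":10,"ty":30,"tz":0,"ax":0,"ay":0,"az":0,"fingers":215},{"tx":10,"ty":30,"tz":0,"ax":0,"ay":0,"az":0,"fingers":215},{"tx":10,"ty":30,"tz":0,"ax":0,"ay":0,"az":0,"fingers":215},{"tx":6,"ty":15,"tz":0,"ax":0,"ay":0,"az":0,"fingers":215},{"tx":0,"ty":0,"tz":0,"ax":0,"ay":0,"az":0,"fingers":215},{"tx":0,"ty":0,"tz":0,"ax":0,"ay":0,"az":0,"fingers":215}]'
python3 - <<'E'
from h import *
s,im=snap("wrist","w13"); print(s["ee_pos"],s["wrist_force"])
E
```

```text
time_s: 23.05
ee_pos: [0.5959, 0.2704, 0.1076]
tcp_rot: [[-0.972, 0.235, -0.001], [0.235, 0.972, -0.0], [0.0, -0.001, -1.0]]
wrist_force: [-0.2, -0.5, -0.9]
finger_gap: 0.265
[0.59585461 0.27038138 0.10755962] [-0.1941802  -0.47490954 -0.93397214]
```

View pics/w13.png

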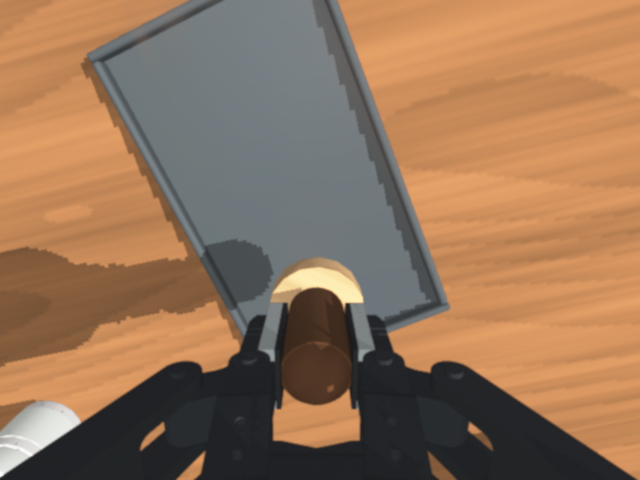

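The stamp is held upright over the far part of the grey tray, with its foot at about (317,290). I'll lower it.

```bash
python3 -m crank '[{"tx":0,"ty":0,"tz":-15,"ax":0,"ay":0,"az":0,"fingers":215},{"tx":0,"ty":0,"tz":-20,"ax":0,"ay":0,"az":0,"fingers":215},{"tx":0,"ty":0,"tz":-13,"ax":0,"ay":0,"az":0,"fingers":215},{"tx":0,"ty":0,"tz":-6,"ax":0,"ay":0,"az":0,"fingers":215},{"tx":0,"ty":0,"tz":-2,"ax":0,"ay":0,"az":0,"fingers":215},{"tx":0,"ty":0,"tz":-1,"ax":0,"ay":0,"az":0,"fingers":215},{"tx":0,"ty":0,"tz":-1,"ax":0,"ay":0,"az":0,"fingers":215},{"tx":0,"ty":0,"tz":0,"ax":0,"ay":0,"az":0,"fingers":215}]'
```

```text
time_s: 23.9
ee_pos: [0.5964, 0.2708, 0.0502]
tcp_rot: [[-0.972, 0.236, 0.001], [0.236, 0.972, 0.0], [-0.001, 0.0, -1.0]]
wrist_force: [-0.7, 0.8, -1.2]
finger_gap: 0.265
```

```bash
python3 -m crank '[{"tx":0,"ty":0,"tz":-1,"ax":0,"ay":0,"az":0,"fingers":215},{"tx":0,"ty":0,"tz":-1,"ax":0,"ay":0,"az":0,"fingers":215},{"tx":0,"ty":0,"tz":0,"ax":0,"ay":0,"az":0,"fingers":215}]'
```

```text
time_s: 24.2
ee_pos: [0.5964, 0.2709, 0.049]
tcp_rot: [[-0.972, 0.235, 0.001], [0.235, 0.972, 0.0], [-0.001, 0.0, -1.0]]
wrist_force: [-3.6, -0.5, 6.8]
finger_gap: 0.266
```

```bash
python3 -m crank '[{"tx":0,"ty":0,"tz":0,"ax":0,"ay":0,"az":0,"fingers":170},{"tx":0,"ty":0,"tz":0,"ax":0,"ay":0,"az":0,"fingers":120},{"tx":0,"ty":0,"tz":0,"ax":0,"ay":0,"az":0,"fingers":80},{"tx":0,"ty":0,"tz":0,"ax":0,"ay":0,"az":0,"fingers":60},{"tx":0,"ty":0,"tz":20,"ax":0,"ay":0,"az":0,"fingers":60},{"tx":0,"ty":0,"tz":30,"ax":0,"ay":0,"az":0,"fingers":0},{"tx":0,"ty":0,"tz":30,"ax":0,"ay":0,"az":0,"fingers":0},{"tx":0,"ty":0,"tz":20,"ax":0,"ay":0,"az":0,"fingers":0},{"tx":0,"ty":0,"tz":0,"ax":0,"ay":0,"az":0,"fingers":0}]'
python3 - <<'E'
from h import *
s,im=snap("wrist","w14"); print(s["ee_pos"],s["wrist_force"])
E
```

```text
time_s: 25.1
ee_pos: [0.5973, 0.2711, 0.1509]
tcp_rot: [[-0.972, 0.236, 0.005], [0.236, 0.972, 0.001], [-0.005, 0.003, -1.0]]
wrist_force: [-0.0, 0.6, 0.5]
finger_gap: 0.998
[0.59733751 0.27107594 0.15093227] [-0.00801666  0.56347249  0.50131046]
```

View pics/w14.png

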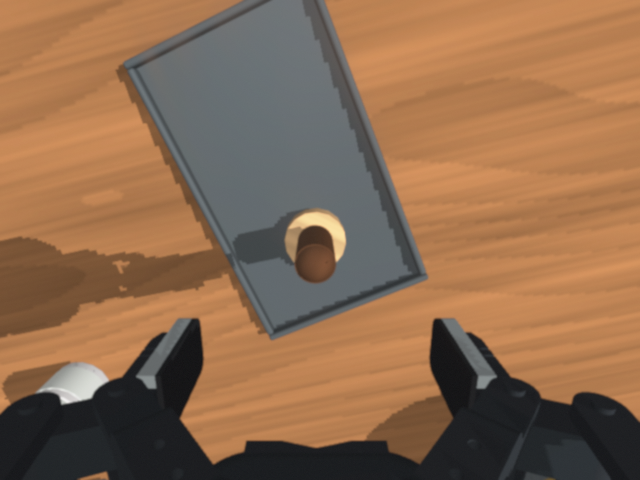

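The stamp stands on the grey floor, foot at (315,238), inside the walls. The rust jar is next.

```bash
python3 -m crank '[{"tx":-14,"ty":-27,"tz":0,"ax":0,"ay":0,"az":0,"fingers":0},{"tx":-16,"ty":-33,"tz":0,"ax":0,"ay":0,"az":0,"fingers":0},{"tx":-16,"ty":-33,"tz":0,"ax":0,"ay":0,"az":0,"fingers":0},{"tx":-16,"ty":-33,"tz":0,"ax":0,"ay":0,"az":0,"fingers":0},{"tx":-16,"ty":-33,"tz":0,"ax":0,"ay":0,"az":0,"fingers":0},{"tx":-16,"ty":-33,"tz":0,"ax":0,"ay":0,"az":0,"fingers":0},{"tx":-16,"ty":-33,"tz":0,"ax":0,"ay":0,"az":0,"fingers":0},{"tx":-16,"ty":-33,"tz":0,"ax":0,"ay":0,"az":0,"fingers":0},{"tx":-16,"ty":-33,"tz":0,"ax":0,"ay":0,"az":0,"fingers":0},{"tx":-16,"ty":-28,"tz":0,"ax":0,"ay":0,"az":0,"fingers":0},{"tx":0,"ty":0,"tz":0,"ax":0,"ay":0,"az":0,"fingers":0},{"tx":0,"ty":0,"tz":0,"ax":0,"ay":0,"az":0,"fingers":0}]'
python3 - <<'E'
from h import *
s,im=snap("wrist","w15"); c=cam("wrist",s);hsv=cv2.cvtColor(im,cv2.COLOR_BGR2HSV); print(s["ee_pos"])
m=cv2.inRange(hsv,np.array((0,150,130)),np.array((8,255,255)));o=np.zeros_like(m);o[180:330,250:400]=m[180:330,250:400]
q=blobs(o,30)[0];e=cv2.fitEllipse(cv2.convexHull(q));print("red",e,cast(c,[e[0]],.058))
E
```

```text
time_s: 26.35
ee_pos: [0.4378, -0.0483, 0.147]
tcp_rot: [[-0.972, 0.237, -0.001], [0.237, 0.972, 0.001], [0.002, 0.0, -1.0]]
wrist_force: [0.6, 0.1, -1.0]
finger_gap: 0.997
[ 0.43775811 -0.04832545  0.14697702]
red ((315.4800720214844, 264.0773620605469), (70.02583312988281, 75.5356674194336), 74.24909210205078) [[ 0.43668288 -0.04898553  0.058     ]]
```

View pics/w15.png

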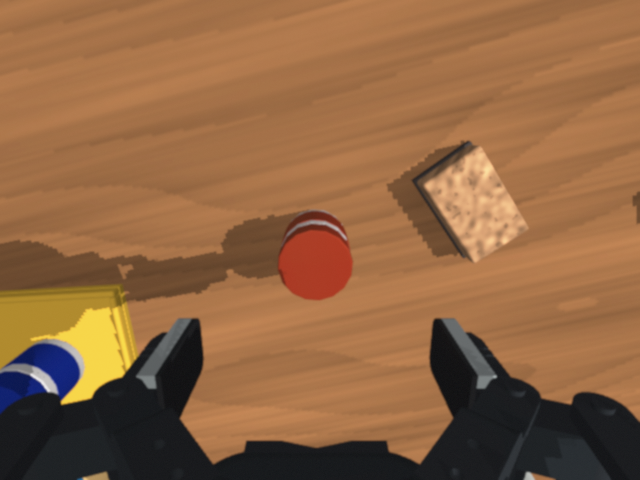

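```bash
python3 -m crank '[{"tx":0,"ty":0,"tz":-25,"ax":0,"ay":0,"az":0,"fingers":20},{"tx":0,"ty":0,"tz":-25,"ax":0,"ay":0,"az":0,"fingers":20},{"tx":0,"ty":0,"tz":-25,"ax":0,"ay":0,"az":0,"fingers":20},{"tx":0,"ty":0,"tz":-20,"ax":0,"ay":0,"az":0,"fingers":20},{"tx":0,"ty":0,"tz":-11,"ax":0,"ay":0,"az":0,"fingers":20},{"tx":0,"ty":0,"tz":0,"ax":0,"ay":0,"az":0,"fingers":60},{"tx":0,"ty":0,"tz":0,"ax":0,"ay":0,"az":0,"fingers":100},{"tx":0,"ty":0,"tz":0,"ax":0,"ay":0,"az":0,"fingers":130},{"tx":0,"ty":0,"tz":0,"ax":0,"ay":0,"az":0,"fingers":160},{"tx":0,"ty":0,"tz":0,"ax":0,"ay":0,"az":0,"fingers":160},{"tx":0,"ty":0,"tz":0,"ax":0,"ay":0,"az":0,"fingers":160},{"tx":0,"ty":0,"tz":0,"ax":0,"ay":0,"az":0,"fingers":160}]'
```

```text
time_s: 27.6
ee_pos: [0.4388, -0.0483, 0.0429]
tcp_rot: [[-0.972, 0.236, 0.002], [0.236, 0.972, -0.0], [-0.002, 0.0, -1.0]]
wrist_force: [-0.9, 2.0, 6.6]
finger_gap: 0.504
```

```bash
python3 -m crank '[{"tx":0,"ty":0,"tz":15,"ax":0,"ay":0,"az":0,"fingers":160},{"tx":0,"ty":0,"tz":25,"ax":0,"ay":0,"az":0,"fingers":160},{"tx":0,"ty":0,"tz":30,"ax":0,"ay":0,"az":0,"fingers":160},{"tx":4,"ty":20,"tz":20,"ax":0,"ay":0,"az":0,"fingers":160},{"tx":9,"ty":35,"tz":0,"ax":0,"ay":0,"az":0,"fingers":160},{"tx":9,"ty":40,"tz":0,"ax":0,"ay":0,"az":0,"fingers":160},{"tx":10,"ty":45,"tz":0,"ax":0,"ay":0,"az":0,"fingers":160},{"tx":10,"ty":45,"tz":0,"ax":0,"ay":0,"az":0,"fingers":160},{"tx":10,"ty":45,"tz":0,"ax":0,"ay":0,"az":0,"fingers":160},{"tx":9,"ty":40,"tz":0,"ax":0,"ay":0,"az":0,"fingers":160},{"tx":8,"ty":33,"tz":0,"ax":0,"ay":0,"az":0,"fingers":160},{"tx":0,"ty":0,"tz":0,"ax":0,"ay":0,"az":0,"fingers":160}]'
python3 -m crank '[{"tx":0,"ty":0,"tz":-15,"ax":0,"ay":0,"az":0,"fingers":160},{"tx":0,"ty":0,"tz":-25,"ax":0,"ay":0,"az":0,"fingers":160},{"tx":0,"ty":0,"tz":-20,"ax":0,"ay":0,"az":0,"fingers":160},{"tx":0,"ty":0,"tz":0,"ax":0,"ay":0,"az":0,"fingers":160},{"tx":0,"ty":0,"tz":0,"ax":0,"ay":0,"az":0,"fingers":160}]'
python3 - <<'E'
from h import *
s,im=snap("wrist","w16"); print(s["ee_pos"],s["wrist_force"])
E
```

```text
time_s: 28.8
ee_pos: [0.5072, 0.2581, 0.132]
tcp_rot: [[-0.973, 0.232, 0.001], [0.232, 0.973, 0.001], [-0.001, 0.001, -1.0]]
wrist_force: [0.1, -0.4, -1.4]
finger_gap: 0.499
time_s: 29.3
ee_pos: [0.5074, 0.2544, 0.0726]
tcp_rot: [[-0.972, 0.236, 0.0], [0.236, 0.972, 0.0], [-0.0, 0.0, -1.0]]
wrist_force: [-0.8, 0.4, -1.8]
finger_gap: 0.502
[0.5074345  0.25440263 0.07256218] [-0.76027778  0.41354519 -1.77232486]
```

View pics/w16.png

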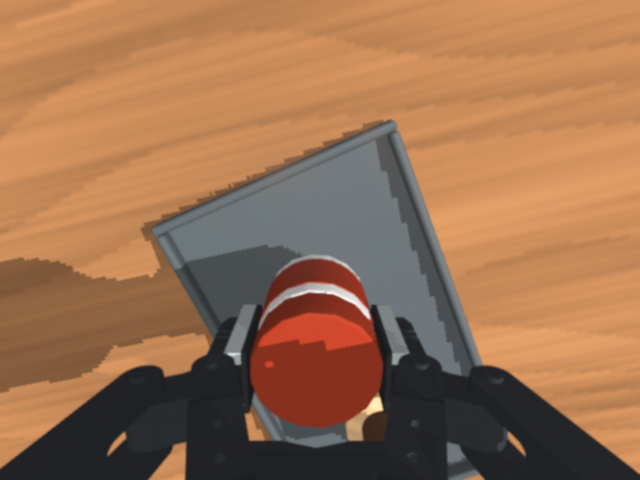

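The jar hangs upright at (318,370) over the near half of the tray. The stamp is visible behind it at (370,425), clear of the fingers. I'll lower it.

```bash
python3 -m crank '[{"tx":0,"ty":0,"tz":-10,"ax":0,"ay":0,"az":0,"fingers":160},{"tx":0,"ty":0,"tz":-8,"ax":0,"ay":0,"az":0,"fingers":160},{"tx":0,"ty":0,"tz":-4,"ax":0,"ay":0,"az":0,"fingers":160},{"tx":0,"ty":0,"tz":-1,"ax":0,"ay":0,"az":0,"fingers":160},{"tx":0,"ty":0,"tz":-1,"ax":0,"ay":0,"az":0,"fingers":160},{"tx":0,"ty":0,"tz":0,"ax":0,"ay":0,"az":0,"fingers":160}]'
python3 -m crank '[{"tx":0,"ty":0,"tz":-1,"ax":0,"ay":0,"az":0,"fingers":160},{"tx":0,"ty":0,"tz":0,"ax":0,"ay":0,"az":0,"fingers":160}]'
```

```text
time_s: 29.95
ee_pos: [0.5073, 0.2548, 0.048]
tcp_rot: [[-0.972, 0.236, 0.0], [0.236, 0.972, 0.0], [-0.0, 0.0, -1.0]]
wrist_force: [-0.5, -0.0, -1.0]
finger_gap: 0.505
time_s: 30.15
ee_pos: [0.5074, 0.2548, 0.0479]
tcp_rot: [[-0.972, 0.235, 0.001], [0.235, 0.972, 0.0], [-0.001, 0.0, -1.0]]
wrist_force: [-4.1, -1.5, 8.1]
finger_gap: 0.5
```

Contact. I'll release, rise, and back the arm away toward the base side so the top camera is clear.

```bash
python3 -m crank '[{"tx":0,"ty":0,"tz":0,"ax":0,"ay":0,"az":0,"fingers":110},{"tx":0,"ty":0,"tz":0,"ax":0,"ay":0,"az":0,"fingers":60},{"tx":0,"ty":0,"tz":0,"ax":0,"ay":0,"az":0,"fingers":40},{"tx":0,"ty":0,"tz":0,"ax":0,"ay":0,"az":0,"fingers":40},{"tx":0,"ty":0,"tz":20,"ax":0,"ay":0,"az":0,"fingers":40},{"tx":0,"ty":0,"tz":30,"ax":0,"ay":0,"az":0,"fingers":40},{"tx":0,"ty":0,"tz":30,"ax":0,"ay":0,"az":0,"fingers":40},{"tx":0,"ty":0,"tz":30,"ax":0,"ay":0,"az":0,"fingers":0},{"tx":0,"ty":0,"tz":20,"ax":0,"ay":0,"az":0,"fingers":0},{"tx":0,"ty":0,"tz":10,"ax":0,"ay":0,"az":0,"fingers":0},{"tx":0,"ty":0,"tz":0,"ax":0,"ay":0,"az":0,"fingers":0}]'
python3 - <<'E'
from h import *
s,im=snap("wrist","w17"); print(s["ee_pos"],s["wrist_force"])
E
python3 -m crank '[{"tx":-30,"ty":15,"tz":10,"ax":0,"ay":0,"az":0,"fingers":0},{"tx":-35,"ty":20,"tz":10,"ax":0,"ay":0,"az":0,"fingers":0},{"tx":-35,"ty":20,"tz":0,"ax":0,"ay":0,"az":0,"fingers":0},{"tx":-35,"ty":20,"tz":0,"ax":0,"ay":0,"az":0,"fingers":0},{"tx":-35,"ty":25,"tz":0,"ax":0,"ay":0,"az":0,"fingers":0},{"tx":-35,"ty":25,"tz":0,"ax":0,"ay":0,"az":0,"fingers":0},{"tx":-35,"ty":25,"tz":0,"ax":0,"ay":0,"az":0,"fingers":0},{"tx":-35,"ty":25,"tz":0,"ax":0,"ay":0,"az":0,"fingers":0},{"tx":-35,"ty":25,"tz":0,"ax":0,"ay":0,"az":0,"fingers":0},{"tx":-35,"ty":25,"tz":0,"ax":0,"ay":0,"az":0,"fingers":0},{"tx":0,"ty":0,"tz":0,"ax":0,"ay":0,"az":0,"fingers":0}]'
python3 - <<'E'
from h import *
s,im=snap("top","t17"); cv2.imwrite("pics/t17c.png",cv2.resize(im[130:330,130:530],(800,400),interpolation=cv2.INTER_CUBIC))
s,im=snap("scene","s17"); cv2.imwrite("pics/s17c.png",cv2.resize(im[160:320,100:500],(800,320),interpolation=cv2.INTER_CUBIC))
E
```

```text
time_s: 31.25
ee_pos: [0.5075, 0.2549, 0.1876]
tcp_rot: [[-0.972, 0.235, 0.002], [0.235, 0.972, 0.0], [-0.002, 0.001, -1.0]]
wrist_force: [-0.7, 0.7, 0.3]
finger_gap: 1.005
[0.50751049 0.25485334 0.18757532] [-0.65956793  0.67434142  0.30066621]
time_s: 32.4
ee_pos: [0.1583, 0.4811, 0.2052]
tcp_rot: [[-0.973, 0.231, -0.002], [0.231, 0.973, -0.002], [0.002, -0.002, -1.0]]
wrist_force: [-0.3, -0.6, -0.8]
finger_gap: 0.999
```

View pics/t17c.png

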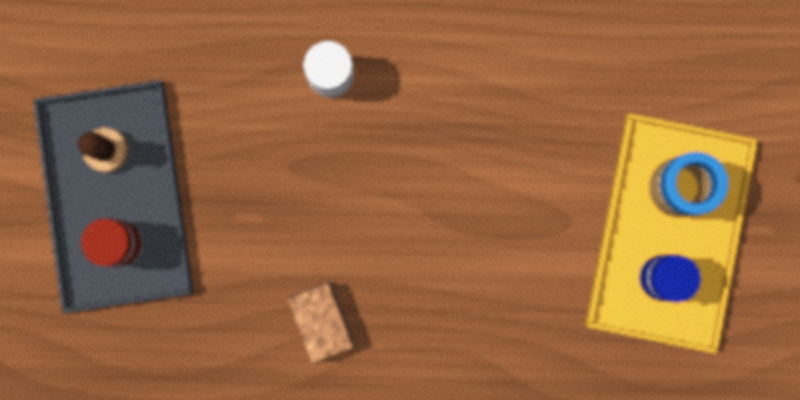

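View pics/s17c.png

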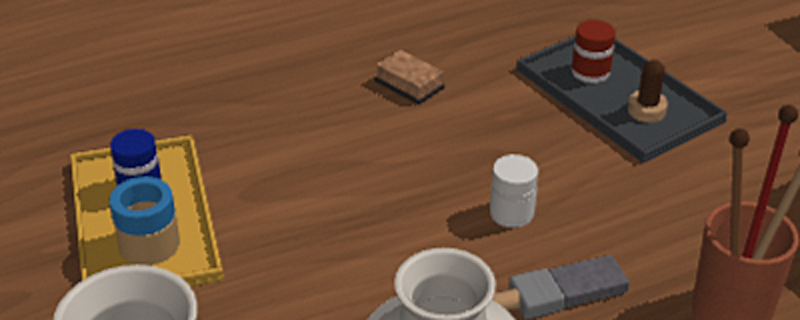

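View pics/w17.png

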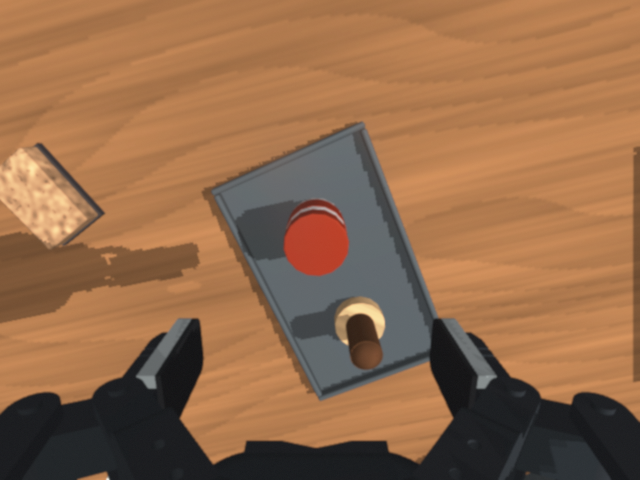

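The top and scene views show both kits in place, and the white jar and block haven't moved. I'll check numerically how square the stack is before handing in.

```bash
python3 - <<'E'
from h import *
im=cv2.imread("pics/t17.png");hsv=cv2.cvtColor(im,cv2.COLOR_BGR2HSV);c=cam("top")
m=cv2.inRange(hsv,np.array((95,120,120)),np.array((112,255,255)));o=np.zeros_like(m);o[190:250,450:505]=m[190:250,450:505]
e=cv2.fitEllipse(cv2.convexHull(np.vstack(blobs(o,20))));print("top narrow",e,cast(c,[e[0]],.067))
im=cv2.imread("pics/s17.png");hsv=cv2.cvtColor(im,cv2.COLOR_BGR2HSV);c=cam("scene")
mb=cv2.inRange(hsv,np.array((95,100,50)),np.array((112,255,255)))
mt=cv2.inRange(hsv,np.array((10,60,60)),np.array((24,150,255)))
for v in range(258,292,3):
    for n,m in (("b",mb),("t",mt)):
        xs=np.where(m[v,145:200]>0)[0]+145
        if len(xs)>15: print(v,n,xs.min(),xs.max(),(xs.min()+xs.max())/2,end=" | ")
print()
for z in (.067,.055,.043,.03,.01): print(z,proj(c,[[.5722,-.284,z]]).round(1))
E
python3 -c "
import cv2
im=cv2.imread('pics/s17.png')[215:310,120:220];cv2.imwrite('pics/s17z.png',cv2.resize(im,None,fx=6,fy=6,interpolation=cv2.INTER_CUBIC))"
```

```text
top narrow ((476.8099670410156, 221.61264038085938), (29.81743621826172, 32.83687973022461), 85.4449691772461) [[ 0.57184693 -0.28103159  0.067     ]]
258 b 155 185 170.0 | 261 b 155 186 170.5 | 264 b 156 186 171.0 | 267 b 156 186 171.0 | 270 b 157 184 170.5 | 273 b 158 181 169.5 | 276 t 158 188 173.0 | 279 t 159 189 174.0 | 282 t 159 188 173.5 | 285 t 160 187 173.5 | 288 t 161 184 172.5 | 
0.067 [[170.5 256. ]]
0.055 [[171.3 260.9]]
0.043 [[172.1 265.7]]
0.03 [[173.  270.8]]
0.01 [[174.3 278.6]]
```

View pics/s17z.png

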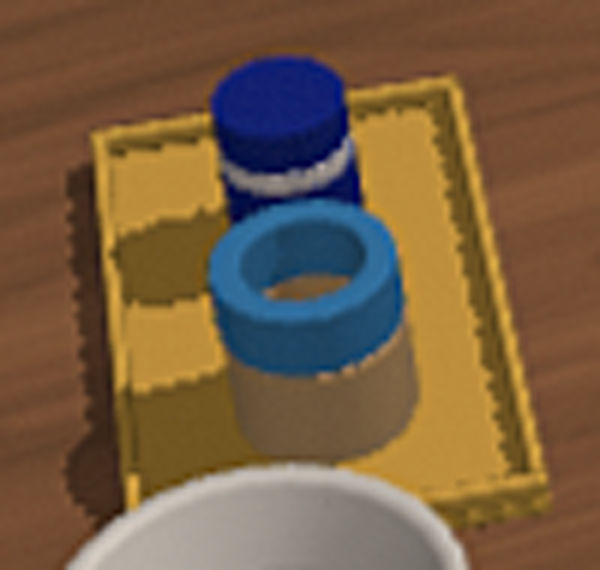

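In the scene view the blue band's mid column is about 170.5–171 (predicted 171.3) and the tan band's is about 173.5 (predicted 173.4). The stack is concentric to within about 2 mm, so I'm handing in.

```bash
python3 - <<'E'
from workcell import bot
s=bot.read_state();print(s["time_s"],s["wrist_force"]);print(bot.sign_off())
E
```

```text
32.5 [-0.02381922  0.26907639  0.13071937]
the job is handed in; nothing more can be done
None
```

Both kits are made up and the job was handed in at 32.5 s of the allowed 115 s. The arm was clear of everything at hand-in.

- **Banding kit (yellow tray):** I placed the wide tan roll flat, the light-blue roll on top of it, then the cobalt jar upright on the floor about 90 mm away.
- **Stamping kit (grey tray):** I placed the stamp first, then the rust-red jar, both standing on the floor about 90 mm apart.

**Last checks:**
- The top, scene and wrist views showed all five items upright and inside the tray walls. The white jar and sanding block look the same as in the first picture.
- Each item was lowered until the wrist felt light contact, and the wrist force never read above about 9 N.

**Small disagreements:** The scene view puts the blue roll within about 1 px (2 mm) of the tan one. The top view put the blue roll about 3 mm in y from where I released it, slightly beyond the stated 2 mm calibration. The wrist camera and finger opening both read the rolls about 2 mm smaller than the stated 58 mm, which did not affect the grips.

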